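# Bed two lino blocks face up and clamp them for printing

## Task

Make the two-block picture ready for inking: draw the green leaf block and the red sun block up out of the slotted rack and lay them in the printing bed, both carved face up with the yellow-striped top edge home against the rear rail, the leaf block also home against the bed's left-hand rail and the sun block close beside it. Once both lie face up, slide the clamp bar by its red knob until its sprung strip presses firmly on the sun block and holds the pair, without forcing it hard, and let go. Leave the plain grey block standing in the rack, and the hand roller and the ink dabber where they are.

Things in the scene. Friction and masses are not known exactly. Their poses are not given: they have to be found in the camera images.
- leaf_block: the leaf block, 62 mm wide (its y), 75 mm high (its z, to the picture's top), 22 mm thick (its x), about 0.1 kg: pale wood with a 5 mm layer of dark green lino cut with a pale leaf on one broad side, the carved face, which looks along the body's -x. A yellow stripe marks its top edge. Origin: middle of the foot edge. It stands on its foot in a rack slot
- leaf_block_face (a point): middle of that block's carved face
- leaf_block_top (a point): middle of that block's top (yellow-striped) edge, 75 mm from the body's origin
- sun_block: the sun block, 62 mm wide (its y), 75 mm high (its z, to the picture's top), 22 mm thick (its x), about 0.1 kg: pale wood with a 5 mm layer of brick-red lino cut with a pale sun over a wave on one broad side, the carved face, which looks along the body's -x. A yellow stripe marks its top edge. Origin: middle of the foot edge. It stands on its foot in a rack slot
- sun_block_face (a point): middle of that block's carved face
- sun_block_top (a point): middle of that block's top (yellow-striped) edge, 75 mm from the body's origin
- blank_block: an uncut block of the same size with a plain grey lino layer; it stands in the third slot and stays there. Origin and axes as for the others
- rack: fixed wooden rack: base 85 x 205 x 16 mm with dowels 42 mm high, 8 mm thick, that form three slots along its x, at y = -65, 0, +65 mm. A block stands on the base with 1.8 mm play to the dowels on either broad side; the dowels stand at x = -17 and +17 mm, so the block's narrow side edges are free and its top 33 mm is above them. Origin: middle of the underside
- bed: fixed printing bed: plywood 10 mm thick, x from -130 to +15 mm, y from -226 to +15 mm, open at the front (-x, the robot's side); aluminium rails 14 mm high above the board: rear rail at x = 0 to 14 mm, left-hand side rail at y = 0 to 14 mm. On the right, y = -208 to -224 mm, a guide bracket 18 mm high. Origin: on the worktop under the rails' inner corner
- bed_corner (a point): the inner corner of rear rail and side rail at the board's top, 10 mm above the worktop; axes as the bed's: x towards the rear rail, y towards the side rail. Leaf block at home: top edge middle at x = 0, y = -31 mm; sun block at home: x = 0, y = -93 mm; carved faces 22 mm above the board
- clamp_bar: steel bar, 14 x 96 x 17 mm (y, x, height), slides with a drag of about 5 N on two rods along the bed's +y, travel 60 mm, and stays where it is left. A red knob 13 mm thick stands in its middle, 17 to 55 mm above the board. On its +y side a sprung pressure strip gives way by at most 4 mm (1 to 11 N), its free face 16.5 mm from the origin. Origin: middle of the bar at the board's top
- roller: hand roller with a dark red handle, 86 x 178 mm, lying on the worktop; a bystander
- dabber: wooden ink dabber, 65 mm wide, 83 mm high, standing left of the rack; a bystander

How it is judged:
By the outcome, as a careful person would: the job done as asked, in the order asked, and still so for the second after the job is handed in, with the robot touching nothing.
It also fails if it takes over 72 s, if anything falls off the work surface, if the arm or the gripper's body presses on something with over 40 N, if the wrist force passes 120 N, or if a joint passes its speed limit or range.

## Robot

A 6-joint arm with a two-finger parallel gripper is mounted at the origin on a cart in front of the work surface, level with it; the furniture and walls round the work are solid. World frame = base frame: x ahead of the robot, y to its left, z up, the work surface at z = 0. Lengths are in m, angles in rad, forces in N, time in s.
With the tool pointing down it reaches from about 0.425 to 1.125 m from the base axis. Payload 14.9 kg.
Tool frame: the origin (TCP) lies midway between the tips of the shut fingers; the grasp point (between the pads) lies 19 mm behind it; z points along the fingers, y is the line along which they close (so a half turn about z gives the same grasp; the last joint's range is limited). The gripper opens to 91 mm and grips with 3 to 60 N. Pads are 32 mm wide; open, the fingers measure 118 mm over their backs; the gripper's body (76 mm by 178 mm) begins 60 mm behind the grasp point.
Start: joints at [1.246, 0.379, 1.734, -0, 1.028, -0.033], TCP at [0.201, 0.67, 0.186] pointing down, gripper open.
Joint ranges: [-2.77, 2.77], [-0.74, 2.19], [0, 2.66], [-1.06, 4.2], [0.31, 2.87], [-3.08, 3.08]. Speed limits (rad/s): [1.89, 1.89, 2.39, 3.14, 3.14, 3.14].

## Interface

Orientations are given as a unit quaternion [x, y, z, w].
In Python, from rig import sense, camera, get_calibration, hand_in gives the robot as it stands.
- The arm moves only by the tool send_rows, never from a script. Its argument "plan" is a list of rows, each a list of 2 entries, a list of its own where there are three numbers: the shift along the tool's x, y, z in m, then the turn about the tool's z in degrees. In form: [[[tx, ty, tz], roll], ...]. A call has exactly 8 rows; each row shifts and turns the commanded pose from where the row before left it, along the tool's axes as they then stand; what a row does not reach is not made up. A row lasts 1/12 s, in which the tool goes at most 41.7 mm and 7.16 degrees, less where a joint would pass 70% of its speed; a pose out of reach is approached as far as the arm can. A call with a gripper value outside its range is refused whole. "jaw" is the closure, from -1 (fully open) to 1 (shut), set as the call begins (left out, the last holds). The fingers move at their own pace and stop on an object; "squeeze" is the grip in N (left out, the last holds). Time passes only in rows, so rows that do not move let the fingers close, or fill a call up. It gives the time, the measured TCP pose, the force, the opening and the grip force at its end, in the units of the state.
- sense(): the state, without advancing time (a new reading comes with each control period).
- camera(name): name is "scene" or "top" or "wrist"; returns the picture (480x640x3 uint8, blue, green, red); there is no depth.
- get_calibration(name): a dict with "mtx" (3x3 intrinsics, pixels), "dist" ([k1, k2, p1, p2, k3] as OpenCV has them; the pictures are not rectified), "R" (3x3) and "t" (3): a world point X has camera coordinates R X + t. Camera axes: x right, y down, z forward; pixel columns grow to the right and rows downward; lengths in m; the calibration is good to about 2 mm. A picture is of the moment at which its call begins: read the wrist's pose just before it. get_calibration takes no time and is no camera call; for the wrist camera it gives the pose at the moment of the call.
- hand_in(): hands the job in; it is judged then, once.
The state is a dict: "t": time; "joint_positions": joint angles; "joint_vel": joint speeds; "effort": joint torques, N m; "tool_pos": TCP position; "ee_rot": TCP orientation; "wrist_force": force on the tool from outside, world axes, zero at the start; "torque": the same for the moment, N m; "opening": finger opening in m; "grasp_force": force on a finger pad.
Only numpy, scipy, OpenCV 4.12 (cv2) and the standard library are available. Lean on these libraries where they do the work, as an engineer would, in place of code of your own. Each camera call takes 0.05 s, during which the arm holds its last target. There are 200 camera calls.

## Working session

There is one attempt and no reset: what is moved stays moved. The work goes in short steps, Python scripts to look and compute and a tool call to move; the robot and the scene stay as the last step left them, time stands still between calls to the robot, and variables do not carry over. Pictures are saved under pics/ and viewed, at most 10 in all, crops included, and the job is handed in when it is done.

Besides the shell and the picture viewer there is one more tool, called as name(argument=value, ...), one argument or row to a line, values as JSON. send_rows: Moves the arm, as the interface text tells. Its arguments: {"type":"object","properties":{"plan":{"type":"array","items":{"type":"array"}},"jaw":{"type":"number"},"squeeze":{"type":"number"}},"required":["plan"]}

```bash
mkdir -p pics; ls; python3 - <<'E'
from rig import *
import cv2,numpy as np
for n in("scene","top"):
    im=camera(n);cv2.imwrite(f"pics/{n}0.png",im)
    c=get_calibration(n);print(n,np.round(c["mtx"],1).tolist(),np.round(c["dist"],3),np.round(c["R"],3).tolist(),np.round(c["t"],3))
print(sense())
E
```

```text
pics
scene [[442.1, 0.0, 324.3], [0.0, 442.1, 237.1], [0.0, 0.0, 1.0]] [-0.063  0.     0.     0.     0.   ] [[0.874, -0.486, 0.02], [-0.345, -0.649, -0.678], [0.342, 0.586, -0.735]] [-0.46   0.254  1.27 ]
top [[598.9, 0.0, 322.8], [0.0, 598.9, 232.6], [0.0, 0.0, 1.0]] [-0.036  0.     0.     0.     0.   ] [[0.367, -0.93, 0.011], [-0.82, -0.329, -0.469], [0.44, 0.163, -0.883]] [-0.198  0.464  1.564]
{'t': 0.1, 'joint_positions': array([ 1.24574351e+00,  3.79326668e-01,  1.73470231e+00, -4.10848366e-06,
        1.02847716e+00, -3.33109273e-02]), 'joint_vel': array([ 1.46784718e-06, -1.03649989e-03, -8.09743937e-04, -2.61868068e-04,
        2.36463365e-05, -1.82716014e-03]), 'effort': array([-3.35208701e-03, -7.65040684e+01, -4.35296381e+01,  6.51533157e-02,
        3.98337725e-02, -3.97305689e-05]), 'tool_pos': array([0.20123318, 0.67007487, 0.18518439]), 'ee_rot': array([ 1.45353117e-01,  9.89379736e-01, -4.49743993e-04, -7.96720054e-05]), 'wrist_force': array([-0.34323771, -0.16670319, -0.16298963]), 'torque': array([-0.03978607,  0.01602449, -0.00239591]), 'grasp_force': 0.0, 'opening': 0.09085997806997029}
```

View pics/scene0.png

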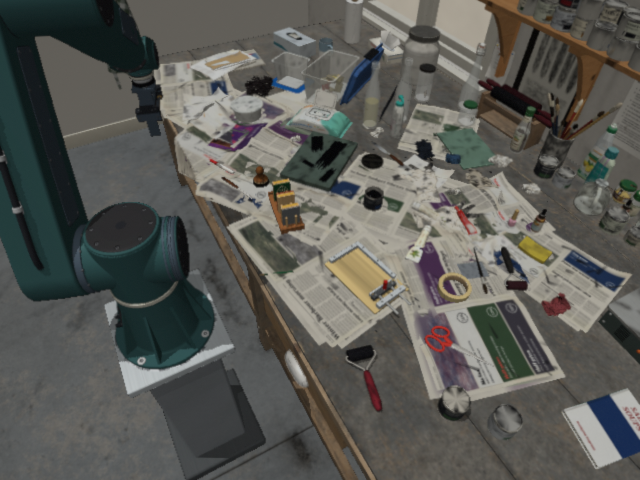

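View pics/top0.png

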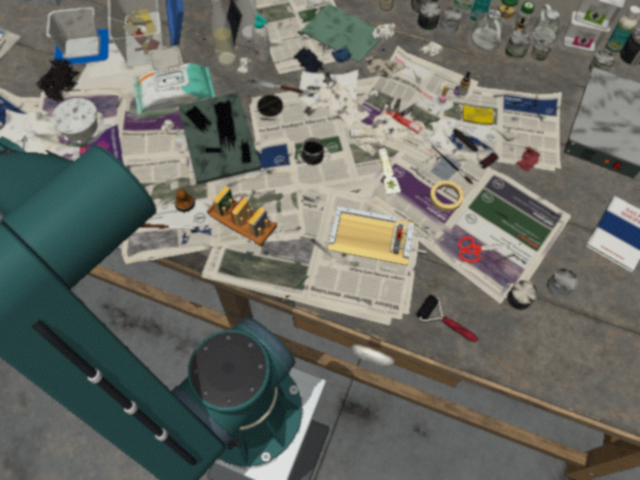

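The scene view shows the rack at about (287,210) and the bed at about (365,278). In the top view the rack is at (240,218) and the bed at (372,235), with the roller at (445,315) and the dabber at (184,198). Next I'll zoom in on both.

```bash
cat > h.py <<'E'
from rig import *
import cv2,numpy as np
def ray(n,uv,c=None):
    c=c or get_calibration(n)
    p=cv2.undistortPoints(np.array(uv,float).reshape(-1,1,2),np.array(c["mtx"]),np.array(c["dist"]))[:,0]
    R=np.array(c["R"]);d=np.c_[p,np.ones(len(p))]@R
    return -R.T@np.array(c["t"]),d
def onz(n,uv,z,c=None):
    o,d=ray(n,uv,c);return o+d*((z-o[2])/d[:,2])[:,None]
def proj(n,X,c=None):
    c=c or get_calibration(n)
    return cv2.projectPoints(np.array(X,float).reshape(-1,1,3),cv2.Rodrigues(np.array(c["R"]))[0],np.array(c["t"]),np.array(c["mtx"]),np.array(c["dist"]))[0][:,0]
E
python3 - <<'E'
from h import *
a=cv2.imread("pics/top0.png");s=cv2.imread("pics/scene0.png")
A=cv2.resize(a[175:275,160:290],None,fx=3,fy=3,interpolation=2)
B=cv2.resize(a[195:275,310:430],None,fx=3,fy=3,interpolation=2)
C=cv2.resize(s[165:245,245:315],None,fx=3.6,fy=3.6,interpolation=2)
D=cv2.resize(s[230:325,310:420],None,fx=3,fy=3,interpolation=2)
o=np.zeros((600,800,3),np.uint8)
for im,(x,y) in((A,(0,0)),(B,(400,0)),(C,(0,302)),(D,(400,302))): o[y:y+im.shape[0],x:x+im.shape[1]]=im[:600-y,:800-x]
cv2.imwrite("pics/c1.png",o)
E
```

```text
(no output)
```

View pics/c1.png

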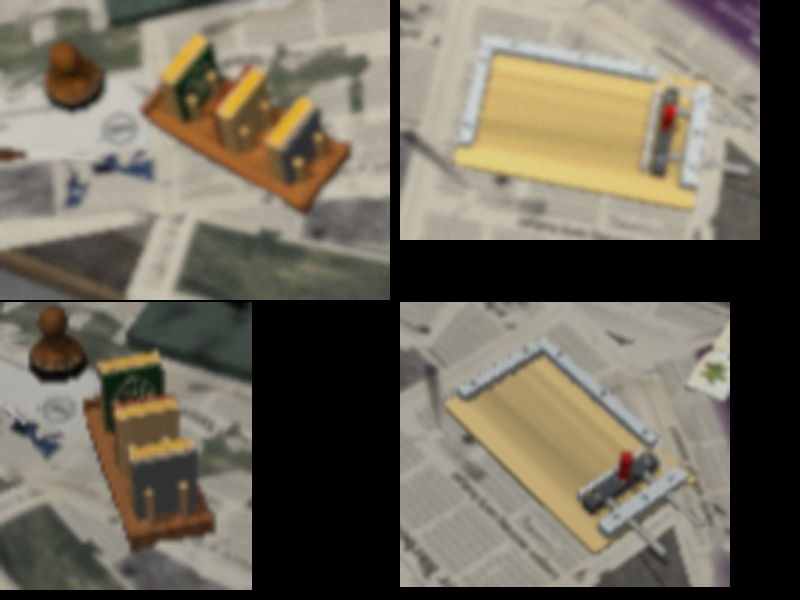

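The crop shows the leaf block's green face to the right (scene), with the sun's red lino on the far/left side, so the two face opposite ways. The grey blank is the nearest. The bed's inner corner is near top px (341,213) and the knob near (399,234). Next I'll measure the stripes and the bed.

```bash
python3 - <<'E'
from h import *
for n,(x0,y0,x1,y1) in(("top",(205,180,275,250)),("scene",(265,170,310,240))):
    im=cv2.imread(f"pics/{n}0.png");hsv=cv2.cvtColor(im,cv2.COLOR_BGR2HSV)
    m=cv2.inRange(hsv,(20,130,150),(35,255,255));k=np.zeros_like(m);k[y0:y1,x0:x1]=m[y0:y1,x0:x1]
    N,l,st,ce=cv2.connectedComponentsWithStats(k)
    for i in range(1,N):
        if st[i,4]<20: continue
        pts=np.argwhere(l==i)[:,::-1];P=onz(n,pts,.091)[:,:2]
        c,w,a=cv2.minAreaRect((P*1000).astype(np.float32))
        bx=cv2.boxPoints((c,w,a)); e=bx[1]-bx[0] if np.linalg.norm(bx[1]-bx[0])>np.linalg.norm(bx[2]-bx[1]) else bx[2]-bx[1]
        print(n,st[i],np.round(c,1),np.round(w,1),"longdir",np.degrees(np.arctan2(e[1],e[0])).round(1))
f=lambda x,y,ox,oy,X,Y:(X+(x-ox)/3,Y+(y-oy)/3)
print("bedtop rail corner inner(top), side rail front end, rear rail end")
print(onz("top",[f(494,52,400,0,310,195),f(476,144,400,0,310,195),f(656,78,400,0,310,195)],.024))
print("scene",onz("scene",[f(545,352,400,302,310,230),f(466,398,400,302,310,230),f(648,444,400,302,310,230)],.024))
E
```

```text
top [215 187  13  15  76] [526.  318.3] [14.5 54.8] longdir -10.7
top [234 199  13  15  72] [508.8 248.5] [12.8 55.8] longdir -10.3
top [250 208  13  15  70] [498.9 194.1] [13.6 55.3] longdir -13.1
scene [274 180  13   4  24] [523.7 323.8] [10.7 43.5] longdir -10.5
scene [279 193  14   4  25] [510.3 251.8] [ 8.  46.8] longdir -11.1
scene [282 203  14   5  24] [496.1 198.4] [ 8.6 44.4] longdir -11.5
bedtop rail corner inner(top), side rail front end, rear rail end
[[ 0.63690064 -0.02237993  0.024     ]
 [ 0.53245627 -0.04282241  0.024     ]
 [ 0.66950055 -0.18447096  0.024     ]]
scene [[ 0.64046222 -0.02382647  0.024     ]
 [ 0.53141061 -0.0396046   0.024     ]
 [ 0.66734782 -0.18254439  0.024     ]]
```

send_rows(
  plan=[
    [[-0.026,-0.015,0],0],
    [[-0.026,-0.015,0],0],
    [[-0.026,-0.015,0],0],
    [[-0.026,-0.015,0],0],
    [[-0.026,-0.015,0],0],
    [[-0.026,-0.015,0],0],
    [[-0.026,-0.015,0],0],
    [[-0.026,-0.015,0],0],
  ],
  jaw=-1,
  squeeze=10,
)

```text
t: 0.77
tool_pos: [0.3667, 0.4943, 0.1855]
ee_rot: [0.145, 0.989, -0.0, -0.0]
wrist_force: [1.0, 0.1, -0.4]
opening: 0.091
grasp_force: 0.0
```

send_rows(
  plan=[
    [[-0.026,-0.015,0],0],
    [[-0.026,-0.015,0],0],
    [[-0.026,-0.015,0],0],
    [[-0.026,-0.015,0],0],
    [[-0.026,-0.015,0],0],
    [[-0.026,-0.015,0],0],
    [[-0.026,-0.015,0],0],
    [[0,0,0],7],
  ],
)

```text
t: 1.43
tool_pos: [0.5127, 0.3397, 0.1856]
ee_rot: [0.204, 0.979, -0.0, 0.0]
wrist_force: [-0.4, 0.0, -0.5]
opening: 0.0908
grasp_force: 0.0
```

send_rows(
  plan=[
    [[0,0,0],7],
    [[0,0,0],7],
    [[0,0,0],7],
    [[0,0,0],7],
    [[0,0,0],7],
    [[0,0,0],7],
    [[0,0,0],7],
    [[0,0,0],7],
  ],
)

```text
t: 2.1
tool_pos: [0.51, 0.3426, 0.1854]
ee_rot: [0.643, 0.766, -0.0, -0.0]
wrist_force: [0.5, -0.1, 0.6]
opening: 0.091
grasp_force: 0.0
```

send_rows(
  plan=[
    [[0,0,0],7],
    [[0,0,0],7],
    [[0,0,0],7],
    [[0,0,0],0],
    [[0,0,0],0],
    [[0,0,0],0],
    [[0,0,0],0],
    [[0,0,0],0],
  ],
)

```text
t: 2.77
tool_pos: [0.5101, 0.3427, 0.1857]
ee_rot: [0.769, 0.639, -0.0, -0.0]
wrist_force: [-0.0, 0.4, 0.7]
opening: 0.0913
grasp_force: 0.0
```

```bash
cat >> h.py <<'E'
def pose():
    s=sense();q=s["ee_rot"];from scipy.spatial.transform import Rotation as Ro
    M=Ro.from_quat(q).as_matrix();return s,s["tool_pos"],M,np.degrees(np.arctan2(M[1,1],M[0,1]))
def go(x,y,z,psi=None):
    s,p,M,a=pose();roll=0 if psi is None else -((psi-a+180)%360-180)
    from scipy.spatial.transform import Rotation as Ro
    d=np.array([x,y,z])-p;M2=M@Ro.from_euler("z",roll,degrees=True).as_matrix()
    print("t",s["t"].round(2),"p",p.round(4),"psi",a.round(1),"F",s["wrist_force"].round(1),"| shift mm",(M.T@d*1000).round(1),"roll",round(roll,1),"shift after roll",(M2.T@d*1000).round(1))
E
python3 - <<'E'
from h import *
go(.5255,.3205,.07,-11)
im=camera("wrist");cv2.imwrite("pics/w1.png",im)
import pickle;pickle.dump(get_calibration("wrist"),open("w1.pkl","wb"))
E
```

```text
Traceback (most recent call last):
  File "h.py", line 20, in go
    print("t",s["t"].round(2),"p",p.round(4),"psi",a.round(1),"F",s["wrist_force"].round(1),"| shift mm",(M.T@d*1000).round(1),"roll",round(roll,1),"shift after roll",(M2.T@d*1000).round(1))
              ^^^^^^^^^^^^
AttributeError: 'float' object has no attribute 'round'
```

```bash
sed -i 's/s\["t"\].round(2)/round(s["t"],2)/' h.py
python3 - <<'E'
from h import *
go(.5255,.3205,.07,-11)
c=get_calibration("wrist");im=camera("wrist");cv2.imwrite("pics/w1.png",im)
import pickle;pickle.dump(c,open("w1.pkl","wb"))
hsv=cv2.cvtColor(im,cv2.COLOR_BGR2HSV)
m=cv2.inRange(hsv,(20,130,120),(35,255,255))
N,l,st,ce=cv2.connectedComponentsWithStats(m)
for i in range(1,N):
    if st[i,4]<300: continue
    P=onz("wrist",np.argwhere(l==i)[:,::-1],.091,c)[:,:2]
    r=cv2.minAreaRect((P*1000).astype(np.float32));print(st[i],np.round(r[0],1),np.round(r[1],1),round(r[2],1))
E
```

```text
t 2.77 p [0.5101 0.3427 0.1857] psi -10.6 F [-0.   0.4  0.7] | shift mm [-19.   19.2 115.7] roll 0.4 shift after roll [-18.9  19.3 115.7]
```

View pics/w1.png

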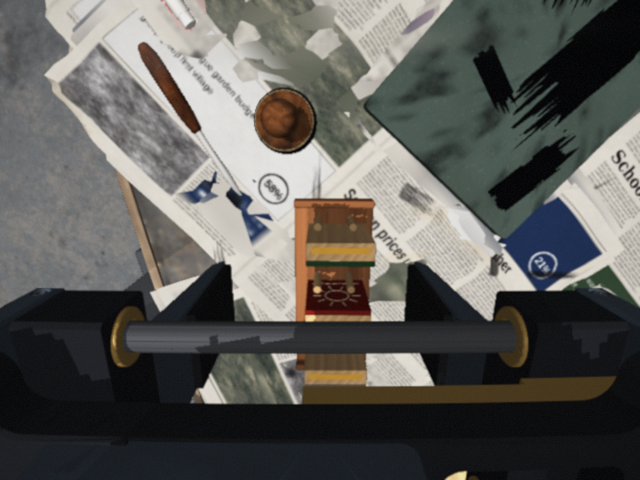

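The wrist view shows the leaf block's stripe at rows 244–262, columns 306–374. Its green lino faces the sun block, and the sun's red lino faces the leaf. The dabber, at (285,120), is well clear.

```bash
python3 - <<'E'
from h import *
import pickle
c=pickle.load(open("w1.pkl","rb"))
print((onz("wrist",[(306,244),(374,244),(375,262),(306,262),(340,265)],.091,c)*1000).round(1))
hsv=cv2.cvtColor(cv2.imread("pics/w1.png"),cv2.COLOR_BGR2HSV);print(hsv[252,310:370:6].tolist(), hsv[240:268:3,340].tolist())
s=cv2.imread("pics/top0.png");h2=cv2.cvtColor(s,cv2.COLOR_BGR2HSV)
m=cv2.inRange(h2,(0,170,100),(8,255,255))[200:260,390:410];q=np.argwhere(m);print("knob px",q.min(0)+[200,390],q.max(0)+[200,390])
print(onz("top",[(399,234)],.04),onz("top",[(310+252/3,195+92/3),(310+242/3,195+167/3)],.027))
o1,d1=ray("top",[(399,234)])
E
```

```text
[[496.5 335.8  91. ]
 [555.1 324.8  91. ]
 [553.6 308.1  91. ]
 [493.3 319.4  91. ]
 [522.5 311.   91. ]]
[[17, 120, 159], [19, 182, 189], [20, 186, 181], [19, 185, 185], [19, 185, 187], [20, 185, 186], [19, 187, 187], [19, 186, 188], [20, 186, 188], [19, 187, 184]] [[17, 120, 83], [16, 113, 133], [17, 120, 159], [20, 185, 185], [20, 185, 186], [17, 114, 165], [17, 112, 173], [20, 104, 98], [68, 140, 51], [14, 154, 88]]
knob px [231 398] [237 400]
[[ 0.62254535 -0.20937576  0.04      ]] [[ 0.65103363 -0.18596691  0.027     ]
 [ 0.56784299 -0.20318342  0.027     ]]
```

send_rows(
  plan=[
    [[-0.01,0.009,0],0],
    [[-0.009,0.009,0.01],0],
    [[0,0,0.025],0],
    [[0,0,0.025],0],
    [[0,0,0.025],0],
    [[0,0,0.025],0],
    [[0,0,0.023],0],
    [[0,0,0],0],
  ],
)

```text
t: 3.48
tool_pos: [0.5222, 0.3182, 0.048]
ee_rot: [0.77, 0.638, -0.003, -0.001]
wrist_force: [-0.9, -0.9, -0.5]
opening: 0.0915
grasp_force: 0.0
```

send_rows(
  plan=[
    [[0,0,0],0],
    [[0,0,0],0],
    [[0,0,0],0],
    [[0,0,0],0],
    [[0,0,0],0],
    [[0,0,0],0],
    [[0,0,0],0],
    [[0,0,0],0],
  ],
  jaw=1,
  squeeze=10,
)

```text
t: 4.15
tool_pos: [0.5251, 0.3212, 0.0539]
ee_rot: [0.77, 0.638, 0.001, 0.0]
wrist_force: [0.5, -1.7, 9.0]
opening: 0.0619
grasp_force: 10.0
```

send_rows(
  plan=[
    [[0,0,-0.008],0],
    [[0,0,-0.012],0],
    [[0,0,-0.016],0],
    [[0,0,-0.02],0],
    [[0,0,-0.02],0],
    [[0,0,-0.02],0],
    [[0,0,-0.01],0],
    [[0,0,0],0],
  ],
)

```text
t: 4.82
tool_pos: [0.5255, 0.3215, 0.1618]
ee_rot: [0.77, 0.638, 0.002, 0.0]
wrist_force: [0.0, 0.2, -1.0]
opening: 0.0622
grasp_force: 10.0
```

send_rows(
  plan=[
    [[-0.02,0.005,0],0],
    [[-0.033,0.009,0],0],
    [[-0.036,0.0095,0],0],
    [[-0.036,0.0095,0],0],
    [[-0.036,0.0095,0],0],
    [[-0.036,0.0095,0],0],
    [[-0.036,0.0095,0],0],
    [[-0.036,0.0095,0],0],
  ],
)

```text
t: 5.48
tool_pos: [0.5432, 0.0414, 0.1579]
ee_rot: [0.77, 0.638, -0.0, -0.0]
wrist_force: [0.5, -0.2, -1.6]
opening: 0.0615
grasp_force: 10.0
```

send_rows(
  plan=[
    [[-0.036,0.0095,0],0],
    [[-0.036,0.0095,0],0],
    [[-0.036,0.0095,0],0],
    [[-0.024,0.0065,0],0],
    [[0,0,0],5],
    [[0,0,0],7],
    [[0,0,0],7],
    [[0,0,0],7],
  ],
)

```text
t: 6.15
tool_pos: [0.5532, -0.0931, 0.1577]
ee_rot: [0.895, 0.445, -0.001, -0.0]
wrist_force: [-0.6, 0.0, -1.1]
opening: 0.0621
grasp_force: 10.0
```

send_rows(
  plan=[
    [[0,0,0],7],
    [[0,0,0],7],
    [[0,0,0],7],
    [[0,0,0],7],
    [[0,0,0],7],
    [[0,0,0],5],
    [[0,0,0],3],
    [[0,0,0],0],
  ],
)

```text
t: 6.82
tool_pos: [0.5533, -0.0929, 0.1578]
ee_rot: [0.996, 0.088, -0.001, -0.0]
wrist_force: [-0.1, 0.5, -0.9]
opening: 0.0622
grasp_force: 10.0
```

```bash

python3 - <<'E'
from h import *
go(.5555,-.092,.10,-79.7)
c=get_calibration("wrist");im=camera("wrist");cv2.imwrite("pics/w2.png",im)
import pickle;pickle.dump(c,open("w2.pkl","wb"))
ex=np.array([.984,.179,0]);ey=np.array([-.179,.984,0]);o=np.array([.6385,-.023,.024])
print(proj("wrist",[o,o-.1*ex,o-.16*ey],c).round())
E
```

```text
t 6.82 p [ 0.5533 -0.0929  0.1578] psi -79.9 F [-0.1  0.5 -0.9] | shift mm [ 2.4 -0.4 57.8] roll -0.2 shift after roll [ 2.4 -0.4 57.8]
[[261. 118.]
 [266. 226.]
 [438. 118.]]
```

View pics/w2.png

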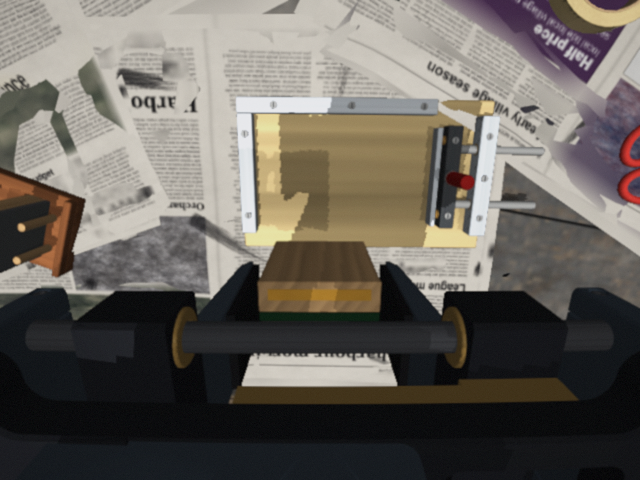

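The wrist view shows the leaf block held upright, wood back towards the rear rail. The rails' inner corner is at (254,112), the side rail's front end at (257,232), the rear rail's end at (438,113), the strip face at column ~430 and the knob at (460,181).

```bash

python3 - <<'E'
from h import *
import pickle
c=pickle.load(open("w2.pkl","rb"))
P=onz("wrist",[(254,112),(257,232),(438,113.5)],.024,c);print((P*1000).round(1))
for a,b in((1,0),(0,2)):
    d=P[b]-P[a];print(np.degrees(np.arctan2(d[1],d[0])).round(2),np.linalg.norm(d).round(4))
print((onz("wrist",[(432,127),(430,222)],.024,c)*1000).round(1),(onz("wrist",[(460,181),(240,246)],.01,c)*1000).round(1))
# held block top edge corners
print((onz("wrist",[(258,289),(381,289),(381,312),(258,312)],.1578-.053+.091,c)*1000).round(1), (onz("wrist",[(272,242),(365,242)],.1578-.053+.016,c)*1000).round(1))
E
```

```text
[[ 642.9  -16.1   24. ]
 [ 532.4  -33.3   24. ]
 [ 671.1 -179.8   24. ]]
8.87 0.1118
-80.21 0.1662
[[ 658.8 -177.4   24. ]
 [ 572.2 -198.5   24. ]] [[ 615.5 -222.2   10. ]
 [ 510.3  -15.9   10. ]]
[[ 553.1  -60.8  195.8]
 [ 564.  -121.4  195.8]
 [ 551.5 -124.3  195.8]
 [ 540.4  -62.4  195.8]] [[ 555.2  -57.7  120.8]
 [ 566.7 -122.2  120.8]]
```

send_rows(
  plan=[
    [[0.003,0,0.01],0.3],
    [[0,0,0.02],0],
    [[0,0,0.025],0],
    [[0,0,0.025],0],
    [[0,0,0.015],0],
    [[0,0,0.006],0],
    [[0,0,0.003],0],
    [[0,0,0],0],
  ],
)

```text
t: 7.53
tool_pos: [0.5568, -0.0924, 0.0543]
ee_rot: [0.996, 0.087, -0.0, -0.0]
wrist_force: [-0.5, 0.0, -0.9]
opening: 0.0617
grasp_force: 10.0
```

send_rows(
  plan=[
    [[0,0,0.002],0],
    [[0,0,0.002],0],
    [[0,0,0.002],0],
    [[0,0,0.001],0],
    [[0,0,0],0],
    [[0,0,0],0],
    [[0,0,0],0],
    [[0,0,0],0],
  ],
)

```text
t: 8.2
tool_pos: [0.5569, -0.0924, 0.0479]
ee_rot: [0.996, 0.087, 0.0, 0.0]
wrist_force: [0.4, -0.6, -0.5]
opening: 0.0619
grasp_force: 10.0
```

send_rows(
  plan=[
    [[0,0,0.001],0],
    [[0,0,0.001],0],
    [[0,0,0.001],0],
    [[0,0,0],0],
    [[0.005,0,-0.0007],0],
    [[0.005,0,-0.0003],0],
    [[0.005,0,0],0],
    [[0.005,0,0.0007],0],
  ],
  squeeze=5,
)

```text
t: 8.87
tool_pos: [0.5772, -0.0888, 0.0451]
ee_rot: [0.996, 0.087, 0.0, 0.0]
wrist_force: [-1.1, -1.2, 5.9]
opening: 0.0618
grasp_force: 5.0
```

```bash

python3 - <<'E'
from h import *
go(.5581,-.0922,.10)
im=camera("wrist");sc=camera("scene")
o=np.zeros((480,800,3),np.uint8);o[:300,:400]=im[90:390,180:580]
o[:,400:]=cv2.resize(sc[240:320,320:387],(400,480));cv2.imwrite("pics/w3.png",o)
E
```

```text
t 8.87 p [ 0.5772 -0.0888  0.0451] psi -80.0 F [-1.1 -1.2  5.9] | shift mm [-19.4  -0.  -54.9] roll 0 shift after roll [-19.4  -0.  -54.9]
```

View pics/w3.png

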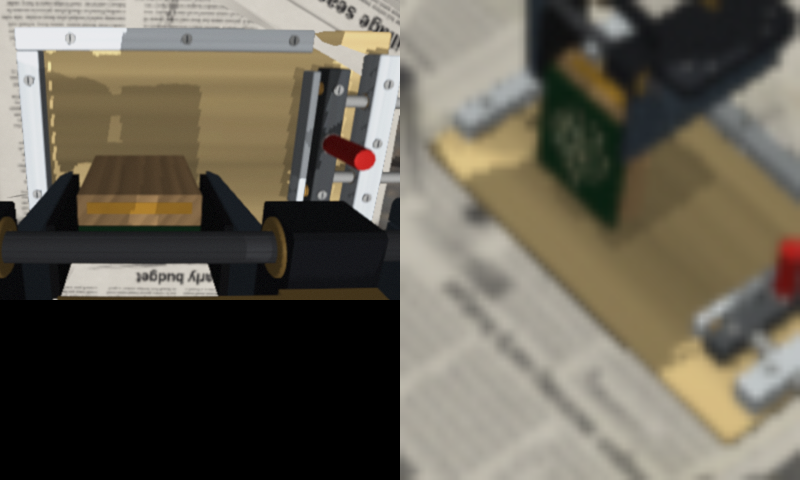

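The scene and wrist views show the block still upright. It slid about 20 mm rather than tipping. I'll raise it slightly and tip it in the grip against the rear rail's edge instead.

send_rows(
  plan=[
    [[0,0,-0.005],0],
    [[0,0,-0.004],0],
    [[0.01,0,0],0],
    [[0.014,0,0],0],
    [[0.014,0,0],0],
    [[0.01,0,0],0],
    [[0.006,0,0],0],
    [[0,0,0],0],
  ],
  squeeze=6,
)

```text
t: 9.63
tool_pos: [0.6309, -0.0794, 0.0541]
ee_rot: [0.996, 0.087, 0.0, 0.0]
wrist_force: [0.1, -0.2, -0.7]
opening: 0.0617
grasp_force: 6.0
```

send_rows(
  plan=[
    [[0.003,0,0],0],
    [[0.003,0,0],0],
    [[0.003,0,0],0],
    [[0.003,0,0],0],
    [[0.002,0,0],0],
    [[0.002,0,0],0],
    [[0,0,0],0],
    [[0,0,0],0],
  ],
)

```text
t: 10.3
tool_pos: [0.6455, -0.0768, 0.054]
ee_rot: [0.996, 0.087, -0.0, 0.0]
wrist_force: [0.3, -0.9, -1.4]
opening: 0.0618
grasp_force: 6.0
```

```bash

python3 - <<'E'
from h import *
go(.641,-.020,.10)
im=camera("wrist");cv2.imwrite("pics/w4.png",im[90:390,140:540])
E
```

```text
t 10.3 p [ 0.6455 -0.0768  0.054 ] psi -80.0 F [ 0.3 -0.9 -1.4] | shift mm [  5.4 -56.8 -46. ] roll 0 shift after roll [  5.4 -56.8 -46. ]
```

View pics/w4.png

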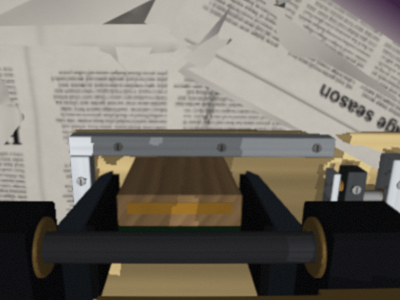

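```bash

python3 - <<'E'
from h import *
c=get_calibration("wrist")
ex=np.array([.985,.170,0]);ey=np.array([-.170,.985,0]);o=np.array([.641,-.020,.0])
def bed(P): return np.c_[(P-o)@ex,(P-o)@ey,P[:,2]]*1000
print("rail inner top edge",bed(onz("wrist",[(235,246),(400,246)],.024,c)).round(1))
print("rail outer",bed(onz("wrist",[(235,224),(400,224)],.024,c)).round(1))
p=sense()["tool_pos"]; print("tcp",bed(p[None]).round(1))
T=lambda x,y,z:p+x*ex+y*ey+np.array([0,0,z])
# expected upright px: top-back corners, foot-back corners; TCP->foot -38
print(proj("wrist",[T(.011,.031,.037),T(.011,-.031,.037),T(.011,.031,-.038),T(.011,-.031,-.038)],c).round())
im=camera("wrist");h=cv2.cvtColor(im,cv2.COLOR_BGR2HSV);print(h[230:330:4,320].tolist())
E
```

```text
rail inner top edge [[   1.7    2.    24. ]
 [   2.1 -111.1   24. ]]
rail outer [[  17.2    1.1   24. ]
 [  17.6 -110.1   24. ]]
tcp [[ -5.4 -56.8  54. ]]
[[259. 278.]
 [383. 278.]
 [277. 237.]
 [365. 238.]]
[[108, 12, 106], [105, 14, 108], [100, 15, 102], [105, 14, 107], [19, 40, 71], [17, 116, 68], [17, 118, 69], [16, 114, 67], [16, 118, 67], [16, 122, 69], [16, 120, 68], [16, 127, 66], [17, 121, 63], [16, 116, 64], [16, 119, 122], [16, 115, 126], [19, 191, 151], [19, 184, 155], [19, 190, 153], [17, 116, 138], [17, 115, 142], [17, 117, 131], [68, 164, 28], [110, 31, 25], [120, 8, 32]]
```

send_rows(
  plan=[
    [[0.005,0,-0.0005],0],
    [[0.0045,0,-0.0005],0],
    [[0.0045,0,0.0005],0],
    [[0.004,0,0.0005],0],
    [[0.004,0,0.001],0],
    [[0.0045,0,0.0015],0],
    [[0.004,0,0.002],0],
    [[0.004,0,0.002],0],
  ],
)

```text
t: 11.07
tool_pos: [0.6799, -0.0708, 0.0473]
ee_rot: [0.996, 0.087, 0.0, 0.0]
wrist_force: [-0.5, 0.1, 0.1]
opening: 0.0619
grasp_force: 6.0
```

```bash

python3 - <<'E'
from h import *
go(.641,-.020,.10)
im=camera("wrist");sc=camera("scene")
o=np.zeros((480,800,3),np.uint8);o[:300,:400]=im[90:390,140:540]
o[:,400:]=cv2.resize(sc[230:310,330:397],(400,480));cv2.imwrite("pics/w5.png",o)
E
```

```text
t 11.07 p [ 0.6799 -0.0708  0.0473] psi -80.0 F [-0.5  0.1  0.1] | shift mm [-29.5 -56.8 -52.7] roll 0 shift after roll [-29.5 -56.8 -52.7]
```

View pics/w5.png

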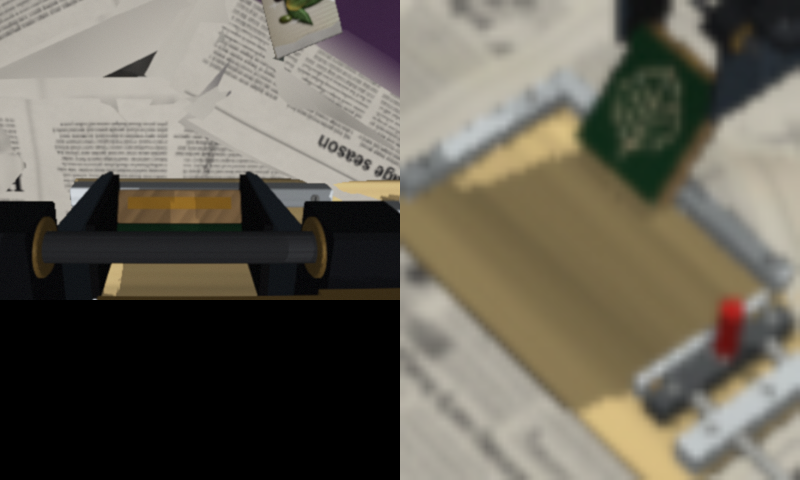

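The views show the leaf block tilted by about 45° over the rear rail, green face up. I'll keep turning it.

send_rows(
  plan=[
    [[0.0035,0,0.0025],0],
    [[0.0035,0,0.003],0],
    [[0.003,0,0.003],0],
    [[0.003,0,0.0035],0],
    [[0.0025,0,0.0035],0],
    [[0.0025,0,0.0035],0],
    [[0,0,0],0],
    [[0,0,-0.005],0],
  ],
)

```text
t: 11.83
tool_pos: [0.6964, -0.0676, 0.0324]
ee_rot: [0.996, 0.087, -0.001, -0.0]
wrist_force: [0.6, 0.3, -1.4]
opening: 0.0617
grasp_force: 6.0
```

send_rows(
  plan=[
    [[0,0,-0.015],0],
    [[0,0,-0.01],0],
    [[-0.02,0,0],0],
    [[-0.025,0,0],0],
    [[-0.023,0,0],0],
    [[-0.01,0,0],0],
    [[0,0,0],0],
    [[0,0,0],0],
  ],
)

```text
t: 12.5
tool_pos: [0.6214, -0.0815, 0.0598]
ee_rot: [0.996, 0.087, 0.001, 0.0]
wrist_force: [-0.3, -1.1, -1.0]
opening: 0.0621
grasp_force: 6.0
```

send_rows(
  plan=[
    [[0,0,0.015],0],
    [[0,0,0.01],0],
    [[0,0,0.003],0],
    [[0,0,0.002],0],
    [[0,0,0],0],
    [[0,0,0],0],
    [[0,0,0],0],
    [[0,0,0],0],
  ],
)

```text
t: 13.17
tool_pos: [0.6206, -0.0813, 0.0289]
ee_rot: [0.996, 0.087, 0.0, 0.0]
wrist_force: [-0.0, 1.2, -0.1]
opening: 0.062
grasp_force: 6.0
```

```bash

python3 - <<'E'
from h import *
go(.641,-.020,.10)
im=camera("wrist");sc=camera("scene")
o=np.zeros((480,800,3),np.uint8);o[:300,:400]=im[90:390,140:540]
o[:,400:]=cv2.resize(sc[230:310,330:397],(400,480));cv2.imwrite("pics/w6.png",o)
h=cv2.cvtColor(im,cv2.COLOR_BGR2HSV)
for v in range(150,400,8): print(v,h[v,320].tolist(),end=" ")
E
```

```text
t 13.17 p [ 0.6206 -0.0813  0.0289] psi -80.0 F [-0.   1.2 -0.1] | shift mm [ 30.7 -56.8 -71.1] roll 0 shift after roll [ 30.7 -56.8 -71.1]
150 [21, 18, 180] 158 [18, 16, 156] 166 [18, 19, 204] 174 [19, 18, 204] 182 [19, 18, 201] 190 [20, 87, 106] 198 [105, 14, 113] 206 [110, 13, 114] 214 [105, 13, 114] 222 [19, 105, 117] 230 [20, 102, 122] 238 [20, 103, 116] 246 [20, 102, 107] 254 [20, 103, 104] 262 [20, 104, 113] 270 [21, 105, 107] 278 [20, 103, 102] 286 [19, 179, 120] 294 [19, 183, 124] 302 [17, 119, 116] 310 [69, 140, 31] 318 [69, 159, 32] 326 [113, 28, 36] 334 [110, 18, 42] 342 [128, 26, 39] 350 [113, 25, 41] 358 [48, 68, 56] 366 [21, 65, 126] 374 [51, 82, 50] 382 [21, 102, 150] 390 [19, 160, 62] 398 [20, 151, 64]
```

send_rows(
  plan=[
    [[0,0,0.002],0],
    [[0,0,0.002],0],
    [[0,0,0.002],0],
    [[0,0,0.002],0],
    [[0,0,0.002],0],
    [[0,0,0],0],
    [[0,0,0],0],
    [[0,0,0],0],
  ],
  squeeze=4,
)

```text
t: 13.93
tool_pos: [0.6202, -0.0813, 0.0184]
ee_rot: [0.996, 0.087, -0.0, -0.0]
wrist_force: [0.3, 0.6, -1.3]
opening: 0.0621
grasp_force: 4.0
```

send_rows(
  plan=[
    [[0,0,0],0],
    [[0,0,0],0],
    [[0,0,0],0],
    [[0,0,0],0],
    [[0,0,0],0],
    [[0,0,0],0],
    [[0,0,0],0],
    [[0,0,-0.01],0],
  ],
  jaw=-0.58,
)

```text
t: 14.6
tool_pos: [0.6192, -0.0811, 0.0273]
ee_rot: [0.996, 0.087, -0.001, -0.0]
wrist_force: [-0.8, 0.6, -0.7]
opening: 0.072
grasp_force: 0.0
```

send_rows(
  plan=[
    [[0,0,-0.02],0],
    [[0,0,-0.02],0],
    [[-0.02,0,-0.02],0],
    [[-0.02,0,-0.02],0],
    [[-0.02,0,-0.02],0],
    [[-0.02,0,-0.02],0],
    [[-0.02,0,0],0],
    [[0,0,0],0],
  ],
  jaw=1,
)

```text
t: 15.27
tool_pos: [0.5197, -0.0989, 0.15]
ee_rot: [0.996, 0.087, 0.0, 0.0]
wrist_force: [-0.3, 0.3, -0.2]
opening: 0.0216
grasp_force: 0.0
```

```bash

python3 - <<'E'
from h import *
go(.641,-.020,.10)
im=camera("wrist");sc=camera("scene")
c=get_calibration("wrist");import pickle;pickle.dump(c,open("w7.pkl","wb"))
cv2.imwrite("pics/w7.png",im)
h=cv2.cvtColor(im,cv2.COLOR_BGR2HSV)
m=cv2.inRange(h,(60,60,15),(85,255,120));N,l,st,ce=cv2.connectedComponentsWithStats(m)
i=1+np.argmax(st[1:,4]);print(st[i])
ex=np.array([.985,.170,0]);ey=np.array([-.170,.985,0]);o=np.array([.641,-.020,.0])
P=onz("wrist",np.argwhere(l==i)[:,::-1],.032,c);B=np.c_[(P-o)@ex,(P-o)@ey]*1000
r=cv2.minAreaRect(B.astype(np.float32));print(np.round(cv2.boxPoints(r),1),r)
E
```

```text
t 15.27 p [ 0.5197 -0.0989  0.15  ] psi -80.0 F [-0.3  0.3 -0.2] | shift mm [133.1 -56.8  50.1] roll 0 shift after roll [133.1 -56.8  50.1]
[ 284   95   71   87 3822]
[[-88.9 -26. ]
 [-88.8 -85.9]
 [-16.2 -85.7]
 [-16.4 -25.8]] ((-52.57849884033203, -55.859092712402344), (72.52459716796875, 59.98004150390625), 0.1591741293668747)
```

View pics/w7.png

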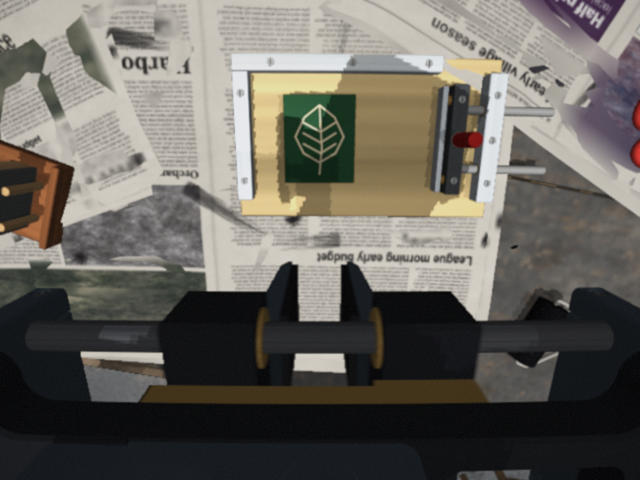

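The wrist view shows the leaf block flat, face up and square at (284–355, 95–182). The stripe end points to the rear rail at row ~70, and the left rail's inner edge is at column ~249. Next I'll push it home and check the clamp position.

```bash

cat >> h.py <<'E'
ex=np.array([.985,.170,0]);ey=np.array([-.170,.985,0]);bo=np.array([.641,-.020,.0])
def bed(P): P=np.atleast_2d(P);return np.c_[(P-bo)@ex,(P-bo)@ey,P[:,2]]*1000
def gobed(x,y,z):
    q=bo+(x*ex+y*ey)/1000;go(q[0],q[1],z)
E
python3 - <<'E'
from h import *
import pickle
c=pickle.load(open("w7.pkl","rb"))
im=cv2.imread("pics/w7.png");h=cv2.cvtColor(im,cv2.COLOR_BGR2HSV)
print("row140",[(u,h[140,u].tolist()) for u in list(range(230,262,3))+list(range(428,452,3))])
print("col320",[(v,h[v,320].tolist()) for v in range(52,100,4)])
print(bed(onz("wrist",[(249,70),(251,195),(438,90),(434,188)],.024,c)).round(1))
gobed(-52,-112,.06)
E
```

```text
row140 [(230, [21, 17, 206]), (233, [19, 18, 199]), (236, [113, 4, 234]), (239, [113, 4, 236]), (242, [113, 4, 236]), (245, [113, 4, 236]), (248, [113, 4, 236]), (251, [80, 11, 71]), (254, [21, 99, 173]), (257, [21, 91, 224]), (260, [21, 91, 222]), (428, [20, 99, 129]), (431, [20, 102, 110]), (434, [23, 53, 77]), (437, [98, 16, 62]), (440, [101, 15, 139]), (443, [108, 12, 107]), (446, [120, 26, 20]), (449, [90, 29, 26])]
col320 [(52, [21, 17, 200]), (56, [96, 6, 224]), (60, [96, 6, 227]), (64, [102, 6, 230]), (68, [110, 3, 231]), (72, [20, 30, 103]), (76, [24, 82, 228]), (80, [24, 81, 229]), (84, [25, 77, 229]), (88, [26, 74, 230]), (92, [22, 92, 189]), (96, [69, 127, 90])]
[[   4.8    4.    24. ]
 [-102.8    7.3   24. ]
 [ -10.5 -159.2   24. ]
 [ -95.7 -162.9   24. ]]
t 15.37 p [ 0.5219 -0.0987  0.1493] psi -80.0 F [ 0.5  0.9 -0.2] | shift mm [78.5 54.8 89.4] roll 0 shift after roll [78.5 54.8 89.4]
```

send_rows(
  plan=[
    [[0.02,0.014,0.01],0],
    [[0.028,0.02,0.02],0],
    [[0.02,0.014,0.025],0],
    [[0.0105,0.007,0.03],0],
    [[0,0,0.025],0],
    [[0,0,0.015],0],
    [[0,0,0.008],0],
    [[0,0,0],0],
  ],
)

```text
t: 16.03
tool_pos: [0.6078, -0.1387, 0.014]
ee_rot: [0.996, 0.087, -0.001, -0.0]
wrist_force: [-0.7, 0.3, 0.6]
opening: 0.0006
grasp_force: 0.0
```

send_rows(
  plan=[
    [[0,-0.005,0],0],
    [[0,-0.005,0],0],
    [[0,-0.005,0],0],
    [[0,-0.005,0],0],
    [[0,-0.005,0],0],
    [[0,-0.005,0],0],
    [[0,-0.005,0],0],
    [[0,0,0],0],
  ],
)

```text
t: 16.7
tool_pos: [0.6024, -0.1038, 0.0156]
ee_rot: [0.996, 0.087, -0.0, -0.0]
wrist_force: [-0.3, 0.9, 0.9]
opening: 0.0005
grasp_force: 0.0
```

send_rows(
  plan=[
    [[0,-0.002,0],0],
    [[0,-0.001,0],0],
    [[0,-0.001,0],0],
    [[0,0,0],0],
    [[0,0,0],0],
    [[0,0,0],0],
    [[0,0,0],0],
    [[0,0,0],0],
  ],
)

```text
t: 17.37
tool_pos: [0.602, -0.1009, 0.0155]
ee_rot: [0.996, 0.087, -0.0, 0.0]
wrist_force: [-0.2, -0.6, 0.7]
opening: 0.0006
grasp_force: 0.0
```

```bash

cat >> h.py <<'E'
def blk(im,c,lo,hi,z=.032):
    m=cv2.inRange(cv2.cvtColor(im,cv2.COLOR_BGR2HSV),lo,hi);m=cv2.morphologyEx(m,cv2.MORPH_OPEN,np.ones((3,3)))
    N,l,st,ce=cv2.connectedComponentsWithStats(m);i=1+np.argmax(st[1:,4])
    B=bed(onz("wrist",np.argwhere(l==i)[:,::-1],z,c))[:,:2]
    r=cv2.minAreaRect(B.astype(np.float32));print(st[i],np.round(cv2.boxPoints(r),1).tolist(),round(r[2],1))
G=((60,60,15),(85,255,120))
E
python3 - <<'E'
from h import *
gobed(-52,-72,.06)
c=get_calibration("wrist");im=camera("wrist");blk(im,c,*G)
E
```

```text
t 17.37 p [ 0.602  -0.1009  0.0155] psi -80.0 F [-0.2 -0.6  0.7] | shift mm [  0.2  -1.1 -44.5] roll 0 shift after roll [  0.2  -1.1 -44.5]
[ 233  223  113   69 4173] [[-57.70000076293945, -25.600000381469727], [-57.29999923706055, -86.30000305175781], [-17.600000381469727, -86.0], [-18.0, -25.299999237060547]] 0.4
```

```bash

python3 - <<'E'
from h import *
for n in("top","scene"):
    im=camera(n);m=cv2.inRange(cv2.cvtColor(im,cv2.COLOR_BGR2HSV),(60,100,15),(85,255,120))
    q=proj(n,[bo-.05*ex-.05*ey])[0].astype(int);k=np.zeros_like(m);k[q[1]-40:q[1]+40,q[0]-50:q[0]+50]=1;m*=k
    P=bed(onz(n,np.argwhere(m)[:,::-1],.032));print(n,len(P),P.min(0).round(),P.max(0).round(),P.mean(0).round())
    cv2.imwrite(f"pics/{n}8.png",im)
c=get_calibration("wrist");p=sense()["tool_pos"];im=camera("wrist");cv2.imwrite("pics/w8.png",im)
print(proj("wrist",[p,p+.0135*ey-.0*ex,p-.0135*ey, bo-.06*ex+.004*ey+[0,0,.024]],c))
h=cv2.cvtColor(im,cv2.COLOR_BGR2HSV);print([(u,h[255,u].tolist()) for u in range(200,380,6)])
E
```

```text
top 105 [ -90. -123.   32.] [76. 20. 32.] [-69. -58.  32.]
scene 135 [-92. -85.  32.] [-23. -29.  32.] [-69. -61.  32.]
[[320.79420261 271.78877973]
 [298.62328478 271.71528477]
 [342.96344529 271.85267586]
 [191.32937563 288.57075328]]
[(200, [20, 98, 187]), (206, [20, 98, 187]), (212, [20, 97, 187]), (218, [20, 106, 101]), (224, [20, 103, 104]), (230, [20, 105, 104]), (236, [69, 156, 31]), (242, [66, 147, 33]), (248, [71, 159, 32]), (254, [68, 143, 32]), (260, [69, 162, 33]), (266, [26, 62, 82]), (272, [53, 72, 46]), (278, [69, 155, 33]), (284, [71, 150, 34]), (290, [21, 67, 115]), (296, [70, 162, 33]), (302, [71, 155, 33]), (308, [34, 64, 56]), (314, [34, 59, 61]), (320, [65, 135, 32]), (326, [68, 148, 31]), (332, [69, 142, 43]), (338, [69, 146, 42]), (344, [70, 158, 42]), (350, [20, 104, 105]), (356, [20, 106, 103]), (362, [19, 106, 103]), (368, [19, 105, 104]), (374, [19, 102, 103])]
```

```bash

python3 - <<'E'
import cv2,numpy as np
w=cv2.imread("pics/w8.png");t=cv2.imread("pics/top8.png");s=cv2.imread("pics/scene8.png")
o=np.zeros((600,800,3),np.uint8)
o[:330,:480]=w[100:430,80:560]
o[:330,480:]=cv2.resize(s[225:325,310:407],(320,330),interpolation=2)
o[330:,:400]=cv2.resize(t[190:270,315:433],(400,270),interpolation=2)
cv2.imwrite("pics/c8.png",o)
E
```

```text
(no output)
```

View pics/c8.png

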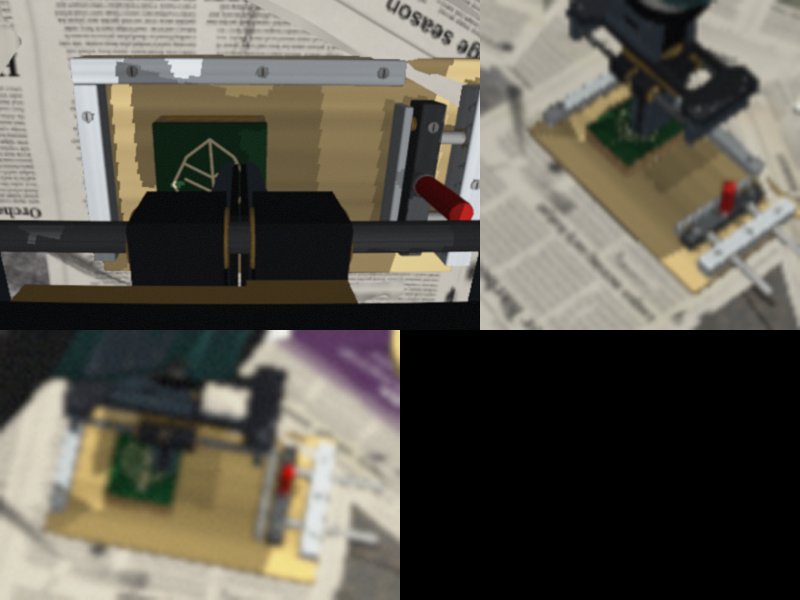

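```bash

python3 - <<'E'
from h import *
c=get_calibration("wrist");s=sense();p=s["tool_pos"];print(bed(p),s["ee_rot"].round(4))
for x in(-.016,-.008,0,.008,.016):
    print(x,proj("wrist",[p+x*ex+[0,0,z] for z in(0,.0165,.03)],c).round().tolist())
T=bo-.0525*ex-.056*ey
for z in(.032,.02):print(z,proj("wrist",[T+a*ex+b*ey+[0,0,z] for a,b in((.0375,.031),(.0375,-.031))],c).round().tolist())
im=cv2.imread("pics/w8.png");h=cv2.cvtColor(im,cv2.COLOR_BGR2HSV)
for u in (312,320,328,336):print(u,[(v,h[v,u].tolist()) for v in range(246,300,4)])
print(np.array(s["effort"]).round(1), s["wrist_force"])
E
```

```text
[[-52.17311722 -72.95697937  15.5414242 ]] [0.9962 0.087  0.     0.    ]
-0.016 [[321.0, 296.0], [321.0, 308.0], [321.0, 320.0]]
-0.008 [[321.0, 284.0], [321.0, 295.0], [321.0, 306.0]]
0 [[321.0, 272.0], [321.0, 282.0], [321.0, 292.0]]
0.008 [[321.0, 259.0], [321.0, 269.0], [321.0, 278.0]]
0.016 [[321.0, 247.0], [321.0, 255.0], [321.0, 264.0]]
0.032 [[232.0, 217.0], [347.0, 218.0]]
0.02 [[237.0, 213.0], [346.0, 213.0]]
312 [(246, [68, 156, 31]), (250, [69, 155, 33]), (254, [28, 58, 83]), (258, [34, 61, 63]), (262, [76, 100, 28]), (266, [120, 28, 27]), (270, [105, 64, 24]), (274, [105, 44, 23]), (278, [105, 68, 15]), (282, [90, 36, 14]), (286, [60, 21, 12]), (290, [150, 43, 12]), (294, [120, 51, 10]), (298, [0, 23, 11])]
320 [(246, [70, 153, 40]), (250, [72, 165, 31]), (254, [71, 170, 30]), (258, [68, 143, 32]), (262, [69, 151, 32]), (266, [21, 59, 56]), (270, [21, 63, 53]), (274, [72, 128, 20]), (278, [72, 128, 20]), (282, [73, 89, 20]), (286, [63, 115, 20]), (290, [73, 121, 19]), (294, [69, 134, 19]), (298, [20, 61, 63])]
328 [(246, [70, 149, 41]), (250, [69, 140, 42]), (254, [69, 158, 34]), (258, [69, 141, 38]), (262, [102, 77, 33]), (266, [107, 77, 30]), (270, [105, 60, 34]), (274, [108, 77, 33]), (278, [105, 80, 32]), (282, [102, 82, 31]), (286, [107, 77, 30]), (290, [107, 82, 28]), (294, [105, 59, 26]), (298, [107, 71, 25])]
336 [(246, [68, 139, 44]), (250, [68, 145, 44]), (254, [65, 134, 42]), (258, [70, 159, 40]), (262, [70, 148, 43]), (266, [99, 60, 30]), (270, [110, 70, 33]), (274, [99, 82, 31]), (278, [103, 70, 33]), (282, [103, 70, 33]), (286, [104, 85, 33]), (290, [107, 82, 28]), (294, [150, 36, 14]), (298, [150, 43, 12])]
[ -0.  -72.6 -31.    0.   -0.1  -0. ] [ 0.08896704  0.32398961 -0.11391661]
```

The wrist crop shows the shut finger tips drawn inside the block's outline, and the block hasn't moved. The force is zero, so contact must start higher on the fingers. I'll probe by lowering.

send_rows(
  plan=[
    [[0,0,0.001],0],
    [[0,0,0.001],0],
    [[0,0,0.001],0],
    [[0,0,0.0005],0],
    [[0,0,0],0],
    [[0,0,0],0],
    [[0,0,0],0],
    [[0,0,0],0],
  ],
)

```text
t: 18.23
tool_pos: [0.602, -0.1008, 0.0121]
ee_rot: [0.996, 0.087, 0.0, 0.0]
wrist_force: [0.5, -0.5, -0.3]
opening: 0.0004
grasp_force: 0.0
```

```bash

python3 - <<'E'
from h import *
print(sense()["wrist_force"],sense()["torque"]);gobed(-52,-72,.06)
im=camera("wrist");c=get_calibration("wrist");blk(im,c,*G)
h=cv2.cvtColor(im,cv2.COLOR_BGR2HSV)
print([(v,h[v,328].tolist()) for v in range(240,300,4)])
E
```

```text
[ 0.52659189 -0.51078045 -0.3437373 ] [-0.09733819  0.12829596  0.00133393]
t 18.23 p [ 0.602  -0.1008  0.0121] psi -80.0 F [ 0.5 -0.5 -0.3] | shift mm [  0.2  -1.  -47.9] roll 0 shift after roll [  0.2  -1.  -47.9]
[ 232  225  115   67 4181] [[-56.099998474121094, -25.5], [-56.0, -86.19999694824219], [-18.100000381469727, -86.0999984741211], [-18.299999237060547, -25.299999237060547]] 0.2
[(240, [65, 139, 44]), (244, [69, 149, 41]), (248, [68, 148, 43]), (252, [69, 150, 39]), (256, [70, 143, 32]), (260, [71, 135, 36]), (264, [109, 64, 32]), (268, [107, 70, 33]), (272, [105, 68, 30]), (276, [107, 79, 29]), (280, [113, 66, 31]), (284, [105, 68, 30]), (288, [107, 85, 27]), (292, [103, 66, 27]), (296, [110, 59, 26])]
```

send_rows(
  plan=[
    [[0,0,-0.015],0],
    [[0,-0.005,-0.02],0],
    [[0,-0.006,-0.01],0],
    [[0,-0.006,0],0],
    [[0,0,0],0],
    [[0,0,0],0],
    [[0,0,0],0],
    [[0,0,0],0],
  ],
  jaw=-0.67,
)

```text
t: 18.95
tool_pos: [0.5986, -0.084, 0.0563]
ee_rot: [0.996, 0.087, -0.001, -0.0]
wrist_force: [0.3, 0.2, -0.3]
opening: 0.0509
grasp_force: 0.0
```

send_rows(
  plan=[
    [[0,0,0.01],0],
    [[0,0,0.015],0],
    [[0,0,0.01],0],
    [[0,0,0.008],0],
    [[0,0,0],0],
    [[0,0,0],0],
    [[0,0,0],0],
    [[0,0,0],0],
  ],
)

```text
t: 19.62
tool_pos: [0.5994, -0.0841, 0.0146]
ee_rot: [0.996, 0.087, 0.0, 0.0]
wrist_force: [0.2, -0.0, 0.6]
opening: 0.0759
grasp_force: 0.0
```

send_rows(
  plan=[
    [[0,0,0],0],
    [[0,0,0],0],
    [[0,0,0],0],
    [[0,0,0],0],
    [[0,0,0],0],
    [[0,0,0],0],
    [[0,0,0],0],
    [[0,0,0],0],
  ],
  jaw=0.2,
  squeeze=5,
)

```text
t: 20.28
tool_pos: [0.599, -0.084, 0.014]
ee_rot: [0.996, 0.087, -0.0, -0.0]
wrist_force: [0.1, 0.8, -0.8]
opening: 0.0365
grasp_force: 0.0
```

The finger tips' pixel spacing (about 1.95 px/mm, against 1.64 expected at the TCP) suggests the real tips are about 30 mm above the stated TCP. That would explain the missed contact. I'll open the gripper and probe downwards carefully.

send_rows(
  plan=[
    [[0,0,0],0],
    [[0,0,0],0],
    [[0,0,0],0],
    [[0,0,0],0],
    [[0,0,0],0],
    [[0,0,0],0],
    [[0,0,0.001],0],
    [[0,0,0.001],0],
  ],
  jaw=-0.67,
)

```text
t: 20.95
tool_pos: [0.5991, -0.084, 0.012]
ee_rot: [0.996, 0.087, 0.0, 0.0]
wrist_force: [0.1, -0.2, 0.1]
opening: 0.0762
grasp_force: 0.0
```

send_rows(
  plan=[
    [[0,0,0.001],0],
    [[0,0,0.001],0],
    [[0,0,0.001],0],
    [[0,0,0.001],0],
    [[0,0,0.001],0],
    [[0,0,0],0],
    [[0,0,0],0],
    [[0,0,0],0],
  ],
)

```text
t: 21.62
tool_pos: [0.5991, -0.084, 0.0071]
ee_rot: [0.996, 0.087, 0.0, 0.0]
wrist_force: [-0.1, -0.1, 0.3]
opening: 0.0761
grasp_force: 0.0
```

send_rows(
  plan=[
    [[0,0,0.0015],0],
    [[0,0,0.0015],0],
    [[0,0,0.0015],0],
    [[0,0,0.0015],0],
    [[0,0,0.0015],0],
    [[0,0,0.0015],0],
    [[0,0,0],0],
    [[0,0,0],0],
  ],
)

```text
t: 22.28
tool_pos: [0.599, -0.084, -0.0021]
ee_rot: [0.996, 0.087, -0.0, -0.0]
wrist_force: [0.2, 0.2, 0.2]
opening: 0.0767
grasp_force: 0.0
```

send_rows(
  plan=[
    [[0,0,0],0],
    [[0,0,0],0],
    [[0,0,0],0],
    [[0,0,0],0],
    [[0,0,0],0],
    [[0,0,0],0],
    [[0,0,0],0],
    [[0,0,0],0],
  ],
  jaw=0.2,
)

```text
t: 22.95
tool_pos: [0.5991, -0.084, -0.0019]
ee_rot: [0.996, 0.087, 0.0, 0.0]
wrist_force: [-0.9, -0.3, 1.7]
opening: 0.062
grasp_force: 5.0
```

send_rows(
  plan=[
    [[0.004,0,0],0],
    [[0.005,0,0],0],
    [[0.005,0,0],0],
    [[0.003,0,0],0],
    [[0.002,0,0],0],
    [[0.002,0,0],0],
    [[0.001,0,0],0],
    [[0,0,0],0],
  ],
)

```text
t: 23.62
tool_pos: [0.6198, -0.0801, -0.0024]
ee_rot: [0.996, 0.087, -0.001, -0.0]
wrist_force: [-4.6, -0.5, 1.5]
opening: 0.0619
grasp_force: 5.0
```

send_rows(
  plan=[
    [[0,-0.004,0],0],
    [[0,-0.005,0],0],
    [[0,-0.004,0],0],
    [[0,0,0],0],
    [[0,0,0],0],
    [[0,0,0],0],
    [[0,0,0],0],
    [[0,0,0],0],
  ],
)

```text
t: 24.28
tool_pos: [0.6177, -0.0671, -0.0023]
ee_rot: [0.996, 0.087, -0.001, -0.0]
wrist_force: [-4.8, 1.0, -0.5]
opening: 0.0623
grasp_force: 5.0
```

```bash

python3 - <<'E'
from h import *
print(sense()["wrist_force"].round(1));gobed(-52,-72,.06)
im=camera("wrist");c=get_calibration("wrist");blk(im,c,*G);cv2.imwrite("pics/w9.png",im)
h=cv2.cvtColor(im,cv2.COLOR_BGR2HSV)
r=cv2.inRange(h,(85,0,85),(180,22,255))
for v in (215,230,245,260): 
    x=np.where(r[v,100:330])[0]+100;print(v,x.min() if len(x) else None,x.max() if len(x) else None)
for u in (260,300,340): print(u,[(v,h[v,u].tolist()) for v in range(190,250,4)])
E
```

```text
[-4.8  1.  -0.5]
t 24.28 p [ 0.6177 -0.0671 -0.0023] psi -80.0 F [-4.8  1.  -0.5] | shift mm [-21.1  29.4 -62.3] roll 0 shift after roll [-21.1  29.4 -62.3]
[ 257  234  125   88 6252] [[-45.599998474121094, -10.100000381469727], [-45.400001525878906, -72.69999694824219], [2.0999999046325684, -72.5999984741211], [1.899999976158142, -9.899999618530273]] 0.2
215 200 329
230 202 225
245 203 227
260 203 228
260 [(190, [18, 17, 194]), (194, [20, 21, 184]), (198, [20, 82, 106]), (202, [96, 16, 80]), (206, [103, 15, 121]), (210, [103, 15, 122]), (214, [70, 8, 93]), (218, [75, 6, 87]), (222, [105, 14, 112]), (226, [105, 17, 119]), (230, [15, 75, 82]), (234, [71, 170, 24]), (238, [68, 146, 35]), (242, [70, 153, 35]), (246, [69, 155, 33])]
300 [(190, [19, 18, 196]), (194, [18, 18, 166]), (198, [20, 94, 111]), (202, [102, 16, 79]), (206, [103, 15, 120]), (210, [103, 15, 119]), (214, [99, 15, 122]), (218, [105, 13, 115]), (222, [103, 15, 117]), (226, [100, 13, 119]), (230, [14, 48, 80]), (234, [65, 123, 27]), (238, [67, 135, 34]), (242, [69, 131, 37]), (246, [69, 151, 32])]
340 [(190, [21, 17, 209]), (194, [19, 17, 209]), (198, [20, 102, 107]), (202, [102, 16, 78]), (206, [102, 11, 118]), (210, [107, 15, 118]), (214, [107, 15, 120]), (218, [105, 13, 114]), (222, [100, 13, 118]), (226, [111, 15, 118]), (230, [16, 36, 79]), (234, [60, 106, 24]), (238, [71, 146, 35]), (242, [68, 138, 35]), (246, [68, 147, 33])]
```

send_rows(
  plan=[
    [[-0.002,0,0],0],
    [[0,0,0],0],
    [[0,0,0],0],
    [[0,0,-0.01],0],
    [[0,0,-0.02],0],
    [[0,0,-0.015],0],
    [[0,0,0],0],
    [[0,0,0],0],
  ],
  jaw=-0.5,
)

```text
t: 25.0
tool_pos: [0.6175, -0.0679, 0.0445]
ee_rot: [0.996, 0.087, 0.001, 0.0]
wrist_force: [-0.6, 0.4, 0.4]
opening: 0.0688
grasp_force: 0.0
```

send_rows(
  plan=[
    [[-0.003,0.01,0],0],
    [[0,0.014,0],0],
    [[0,0.014,0],0],
    [[0,0.01,0],0],
    [[0,0.004,0],0],
    [[0,0,0],0],
    [[0,0,0],0],
    [[0,0,0],0],
  ],
  jaw=1,
)

```text
t: 25.67
tool_pos: [0.6223, -0.1192, 0.0429]
ee_rot: [0.996, 0.087, -0.0, -0.0]
wrist_force: [0.9, -0.8, 0.4]
opening: 0.0179
grasp_force: 0.0
```

send_rows(
  plan=[
    [[0,0,0],0],
    [[0,0,0.01],0],
    [[0,0,0.02],0],
    [[0,0,0.015],0],
    [[0,0,0.003],0],
    [[0,0,0.003],0],
    [[0,0,0],0],
    [[0,0,0],0],
  ],
)

```text
t: 26.33
tool_pos: [0.6228, -0.1195, -0.0076]
ee_rot: [0.996, 0.087, 0.0, 0.0]
wrist_force: [0.3, 0.4, 0.1]
opening: 0.0003
grasp_force: 0.0
```

send_rows(
  plan=[
    [[0,-0.005,0],0],
    [[0,-0.005,0],0],
    [[0,-0.004,0],0],
    [[0,-0.003,0],0],
    [[0,-0.003,0],0],
    [[0,-0.002,0],0],
    [[0,-0.001,0],0],
    [[0,0,0],0],
  ],
)

```text
t: 27.0
tool_pos: [0.6185, -0.0966, -0.008]
ee_rot: [0.996, 0.087, -0.0, -0.0]
wrist_force: [0.7, -0.5, -0.4]
opening: 0.0004
grasp_force: 0.0
```

```bash

python3 - <<'E'
from h import *
gobed(-52,-72,.06)
im=camera("wrist");c=get_calibration("wrist");blk(im,c,*G);cv2.imwrite("pics/w10.png",im)
E
```

```text
t 27.0 p [ 0.6185 -0.0966 -0.008 ] psi -80.0 F [ 0.7 -0.5 -0.4] | shift mm [-16.8   0.2 -68. ] roll 0 shift after roll [-16.8   0.2 -68. ]
[ 168  229  131   92 6017] [[-46.599998474121094, 1.5], [-45.70000076293945, -60.79999923706055], [1.899999976158142, -60.099998474121094], [1.0, 2.200000047683716]] 0.8
```

send_rows(
  plan=[
    [[0,-0.001,0],0],
    [[0,-0.001,0],0],
    [[0,-0.001,0],0],
    [[0,0,0],0],
    [[0,0,0],0],
    [[0,0,0],0],
    [[0,0,0],0],
    [[0,0,0],0],
  ],
)

```text
t: 27.72
tool_pos: [0.618, -0.0939, -0.008]
ee_rot: [0.996, 0.087, -0.0, -0.0]
wrist_force: [-0.7, 0.9, 0.1]
opening: 0.0004
grasp_force: 0.0
```

send_rows(
  plan=[
    [[0,-0.001,0],0],
    [[0,-0.001,0],0],
    [[0,0,0],0],
    [[0,0,0],0],
    [[0,0,0],0],
    [[0,0,0],0],
    [[0,0,0],0],
    [[0,0,0],0],
  ],
)

```text
t: 28.38
tool_pos: [0.6176, -0.092, -0.008]
ee_rot: [0.996, 0.087, -0.0, 0.0]
wrist_force: [-2.4, -4.9, 1.4]
opening: 0.0003
grasp_force: 2.2
```

```bash

python3 - <<'E'
from h import *
gobed(-52,-72,.06)
im=camera("wrist");c=get_calibration("wrist");blk(im,c,*G);cv2.imwrite("pics/w10.png",im)
E
```

```text
t 28.38 p [ 0.6176 -0.092  -0.008 ] psi -80.0 F [-2.4 -4.9  1.4] | shift mm [-16.7   4.9 -68. ] roll 0 shift after roll [-16.7   4.9 -68. ]
[ 169  229  130   92 5916] [[-46.599998474121094, 5.5], [-46.400001525878906, -55.900001525878906], [1.600000023841858, -55.70000076293945], [1.399999976158142, 5.599999904632568]] 0.1
```

Leaf is home: there is 5 N against the left rail and the top edge is on the rear rail. Next is the sun block.

send_rows(
  plan=[
    [[0,0.002,0],0],
    [[0,0,-0.015],0],
    [[0,0,-0.025],0],
    [[0,0,-0.035],0],
    [[0,0,-0.035],0],
    [[0,0,-0.03],0],
    [[0,0,-0.018],0],
    [[-0.0045,-0.02,0],0],
  ],
)

```text
t: 29.1
tool_pos: [0.6137, -0.0767, 0.1561]
ee_rot: [0.996, 0.086, 0.004, 0.001]
wrist_force: [0.3, 0.5, 0.7]
opening: 0.0002
grasp_force: 0.0
```

send_rows(
  plan=[
    [[-0.0045,-0.036,0],0],
    [[-0.0045,-0.036,0],0],
    [[-0.0045,-0.036,0],0],
    [[-0.0045,-0.036,0],0],
    [[-0.0045,-0.036,0],0],
    [[-0.0045,-0.036,0],0],
    [[-0.0045,-0.036,0],0],
    [[-0.0045,-0.036,0],0],
  ],
  jaw=-1,
)

```text
t: 29.77
tool_pos: [0.524, 0.2043, 0.1513]
ee_rot: [0.996, 0.087, 0.001, -0.0]
wrist_force: [1.1, 1.0, 0.3]
opening: 0.051
grasp_force: 0.0
```

send_rows(
  plan=[
    [[-0.0045,-0.036,0],0],
    [[0,-0.018,0],-4],
    [[0,0,0],-7],
    [[0,0,0],-7],
    [[0,0,0],-7],
    [[0,0,0],-7],
    [[0,0,0],-7],
    [[0,0,0],-7],
  ],
)

```text
t: 30.43
tool_pos: [0.511, 0.2552, 0.1512]
ee_rot: [0.882, 0.472, 0.0, -0.0]
wrist_force: [-0.0, -0.1, 0.9]
opening: 0.0912
grasp_force: 0.0
```

send_rows(
  plan=[
    [[0,0,0],-7],
    [[0,0,0],-7],
    [[0,0,0],-7],
    [[0,0,0],-2.4],
    [[0,0,0],0],
    [[0,0,0],0],
    [[0,0,0],0],
    [[0,0,0],0],
  ],
)

```text
t: 31.1
tool_pos: [0.511, 0.2549, 0.1504]
ee_rot: [0.77, 0.638, 0.0, -0.0]
wrist_force: [0.4, 0.1, -1.4]
opening: 0.0911
grasp_force: 0.0
```

```bash

python3 - <<'E'
from h import *
go(.511,.2545,.053,-10.6)
im=camera("wrist");c=get_calibration("wrist");cv2.imwrite("pics/w11.png",im)
h=cv2.cvtColor(im,cv2.COLOR_BGR2HSV)
m=cv2.inRange(h,(0,150,40),(8,255,200))|cv2.inRange(h,(172,150,40),(180,255,200))
N,l,st,ce=cv2.connectedComponentsWithStats(m)
for i in range(1,N):
    if st[i,4]>150: print(st[i])
# stripe yellow
m=cv2.inRange(h,(18,165,100),(23,255,255));N,l,st,ce=cv2.connectedComponentsWithStats(m)
for i in range(1,N):
    if st[i,4]>60:
        P=onz("wrist",np.argwhere(l==i)[:,::-1],.091,c)*1000;print("y",st[i],P.mean(0).round(1))
E
```

```text
t 31.1 p [0.511  0.2549 0.1504] psi -10.7 F [ 0.4  0.1 -1.4] | shift mm [-0.4  0.1 97.4] roll -0.1 shift after roll [-0.4  0.1 97.4]
[280 210  80  26 645]
y [287 245  67   7 466] [510.6 252.9  91. ]
y [287 312  63   6 348] [500.3 196.9  91. ]
```

send_rows(
  plan=[
    [[0,0,0.012],0],
    [[0,0,0.02],0],
    [[0,0,0.025],0],
    [[0,0,0.025],0],
    [[0,0,0.012],0],
    [[0,0,0.003],0],
    [[0,0,0],0],
    [[0,0,0],0],
  ],
)

```text
t: 31.82
tool_pos: [0.5115, 0.2551, 0.0537]
ee_rot: [0.77, 0.639, 0.0, 0.0]
wrist_force: [0.0, 0.5, 0.5]
opening: 0.0911
grasp_force: 0.0
```

send_rows(
  plan=[
    [[0,0,0],0],
    [[0,0,0],0],
    [[0,0,0],0],
    [[0,0,0],0],
    [[0,0,0],0],
    [[0,0,0],0],
    [[0,0,-0.008],0],
    [[0,0,-0.012],0],
  ],
  jaw=1,
  squeeze=10,
)

```text
t: 32.48
tool_pos: [0.5102, 0.2545, 0.0728]
ee_rot: [0.77, 0.639, -0.001, -0.0]
wrist_force: [-0.1, 0.1, -1.1]
opening: 0.062
grasp_force: 10.0
```

send_rows(
  plan=[
    [[0,0,-0.016],0],
    [[0,0,-0.02],0],
    [[0,0,-0.02],0],
    [[0,0,-0.02],0],
    [[0,0,-0.01],0],
    [[0,0,0],0],
    [[0,0,0],0],
    [[0,0,0],0],
  ],
)

```text
t: 33.15
tool_pos: [0.5104, 0.2546, 0.1581]
ee_rot: [0.77, 0.639, -0.001, -0.0]
wrist_force: [1.1, -0.5, -1.7]
opening: 0.0616
grasp_force: 10.0
```

send_rows(
  plan=[
    [[-0.015,0.008,0],0],
    [[-0.0295,0.0155,0],0],
    [[-0.032,0.017,0],0],
    [[-0.032,0.017,0],0],
    [[-0.032,0.017,0],0],
    [[-0.032,0.017,0],0],
    [[-0.032,0.017,0],0],
    [[-0.032,0.017,0],0],
  ],
)

```text
t: 33.82
tool_pos: [0.5902, -0.0026, 0.1576]
ee_rot: [0.77, 0.639, -0.001, -0.001]
wrist_force: [1.0, 1.3, -1.5]
opening: 0.0619
grasp_force: 10.0
```

send_rows(
  plan=[
    [[-0.032,0.017,0],0],
    [[-0.032,0.017,0],0],
    [[-0.032,0.017,0],0],
    [[-0.024,0.012,0],0],
    [[0,0,0],-4],
    [[0,0,0],-7],
    [[0,0,0],-7],
    [[0,0,0],-7],
  ],
)

```text
t: 34.48
tool_pos: [0.6297, -0.1304, 0.1572]
ee_rot: [0.611, 0.792, -0.001, -0.001]
wrist_force: [-0.7, -0.3, -1.2]
opening: 0.0619
grasp_force: 10.0
```

send_rows(
  plan=[
    [[0,0,0],-7],
    [[0,0,0],-7],
    [[0,0,0],-7],
    [[0,0,0],-7],
    [[0,0,0],-7],
    [[0,0,0],-7],
    [[0,0,0],-7],
    [[0,0,0],-7],
  ],
)

```text
t: 35.15
tool_pos: [0.6297, -0.1301, 0.1573]
ee_rot: [0.167, 0.986, 0.0, -0.001]
wrist_force: [-1.2, 0.0, -0.4]
opening: 0.062
grasp_force: 10.0
```

send_rows(
  plan=[
    [[0,0,0],-7],
    [[0,0,0],-7],
    [[0,0,0],-7],
    [[0,0,0],-7],
    [[0,0,0],-1.7],
    [[0,0,0],0],
    [[0,0,0],0],
    [[0,0,0],0],
  ],
)

```text
t: 35.82
tool_pos: [0.6301, -0.1302, 0.1582]
ee_rot: [-0.087, 0.996, 0.0, -0.001]
wrist_force: [0.2, 0.0, -0.7]
opening: 0.0622
grasp_force: 10.0
```

```bash

python3 - <<'E'
from h import *
go(.6296,-.1305,.054,100); print(bed(sense()["tool_pos"]).round(1),sense()["joint_positions"].round(2))
im=camera("wrist");c=get_calibration("wrist");cv2.imwrite("pics/w12.png",im)
E
```

```text
t 35.82 p [ 0.6301 -0.1302  0.1582] psi 100.0 F [ 0.2  0.  -0.7] | shift mm [  0.5  -0.2 104.2] roll -0.0 shift after roll [  0.5  -0.2 104.2]
[[ -29.4 -106.7  158.2]] [-0.24  0.33  1.87 -0.    0.95 -1.99]
```

send_rows(
  plan=[
    [[0,0,0.012],0],
    [[0,0,0.02],0],
    [[0,0,0.025],0],
    [[0,0,0.025],0],
    [[0,0,0.015],0],
    [[0,0,0.006],0],
    [[-0.004,0,0],0],
    [[-0.006,0,0],0],
  ],
  squeeze=6,
)

```text
t: 36.53
tool_pos: [0.6408, -0.1286, 0.0565]
ee_rot: [-0.088, 0.996, -0.0, 0.0]
wrist_force: [0.3, 0.2, -0.4]
opening: 0.0622
grasp_force: 6.0
```

send_rows(
  plan=[
    [[-0.004,0,0],0],
    [[-0.003,0,0],0],
    [[-0.003,0,0],0],
    [[-0.002,0,0],0],
    [[-0.002,0,0],0],
    [[0,0,0],0],
    [[-0.005,0,-0.0005],0],
    [[-0.0045,0,-0.0005],0],
  ],
)

```text
t: 37.2
tool_pos: [0.6636, -0.1244, 0.057]
ee_rot: [-0.088, 0.996, 0.0, -0.0]
wrist_force: [-1.0, -0.9, -1.7]
opening: 0.0619
grasp_force: 6.0
```

send_rows(
  plan=[
    [[-0.0045,0,0.0005],0],
    [[-0.004,0,0.0005],0],
    [[-0.004,0,0.001],0],
    [[-0.0045,0,0.0015],0],
    [[-0.004,0,0.002],0],
    [[-0.004,0,0.002],0],
    [[-0.0035,0,0.0025],0],
    [[-0.0035,0,0.003],0],
  ],
)

```text
t: 37.87
tool_pos: [0.6954, -0.1187, 0.0438]
ee_rot: [-0.088, 0.996, -0.0, 0.0]
wrist_force: [-0.4, -0.5, -0.1]
opening: 0.062
grasp_force: 6.0
```

send_rows(
  plan=[
    [[-0.003,0,0.003],0],
    [[-0.003,0,0.0035],0],
    [[-0.0025,0,0.0035],0],
    [[-0.0025,0,0.0035],0],
    [[0,0,0],0],
    [[0,0,-0.005],0],
    [[0,0,-0.015],0],
    [[0,0,-0.01],0],
  ],
)

```text
t: 38.53
tool_pos: [0.7061, -0.117, 0.0623]
ee_rot: [-0.088, 0.996, -0.0, 0.0]
wrist_force: [0.2, -0.6, -0.0]
opening: 0.0622
grasp_force: 6.0
```

```bash

python3 - <<'E'
from h import *
print(bed(sense()["tool_pos"]).round(1),sense()["wrist_force"].round(1))
im=camera("wrist");cv2.imwrite("pics/w13.png",im)
h=cv2.cvtColor(im,cv2.COLOR_BGR2HSV);m=cv2.inRange(h,(0,150,30),(8,255,200))|cv2.inRange(h,(172,150,30),(180,255,200))
N,l,st,ce=cv2.connectedComponentsWithStats(m);print(st[1:][st[1:,4]>150])
im=camera("scene");h=cv2.cvtColor(im,cv2.COLOR_BGR2HSV);m=cv2.inRange(h,(0,120,30),(8,255,200))|cv2.inRange(h,(172,120,30),(180,255,200))
N,l,st,ce=cv2.connectedComponentsWithStats(m[220:330,310:430]);print(st[1:][st[1:,4]>8]+[310,220,0,0,0])
E
```

```text
[[  47.7 -106.6   62.3]] [ 0.2 -0.6 -0. ]
[[  170    80    41    29   824]
 [  256   155   127   141 13491]
 [  298   210    43    40  1324]]
[[372 237  27  29 404]
 [383 280   4  10  32]]
```

send_rows(
  plan=[
    [[0.01,0,0],0],
    [[0.02,0,0],0],
    [[0.025,0,0],0],
    [[0.016,0,0],0],
    [[0.006,0,0],0],
    [[0,0,0.015],0],
    [[0,0,0.01],0],
    [[0,0,0.006],0],
  ],
)

```text
t: 39.3
tool_pos: [0.6299, -0.1301, 0.0275]
ee_rot: [-0.088, 0.996, 0.0, -0.001]
wrist_force: [0.7, 1.1, -0.4]
opening: 0.0617
grasp_force: 6.0
```

send_rows(
  plan=[
    [[0,0,0.003],0],
    [[0,0,0.003],0],
    [[0,0,0.003],0],
    [[0,0,0.002],0],
    [[0,0,0.002],0],
    [[0,0,0.002],0],
    [[0,0,0.002],0],
    [[0,0,0],0],
  ],
  squeeze=4,
)

```text
t: 39.97
tool_pos: [0.6299, -0.1303, 0.0122]
ee_rot: [-0.088, 0.996, 0.0, -0.0]
wrist_force: [0.3, -0.5, 1.1]
opening: 0.0616
grasp_force: 4.0
```

send_rows(
  plan=[
    [[0,0,0],0],
    [[0,0,0],0],
    [[0,0,0],0],
    [[0,0,0],0],
    [[0,0,0],0],
    [[0,0,0],0],
    [[0,0,-0.01],0],
    [[0,0,-0.015],0],
  ],
  jaw=-0.5,
)

```text
t: 40.63
tool_pos: [0.6291, -0.1302, 0.0373]
ee_rot: [-0.088, 0.996, 0.0, -0.001]
wrist_force: [0.6, 0.9, -0.5]
opening: 0.0682
grasp_force: 0.0
```

send_rows(
  plan=[
    [[0,0,-0.02],0],
    [[0,0,-0.02],0],
    [[0.02,0,-0.02],0],
    [[0.025,0,-0.02],0],
    [[0.025,0,-0.02],0],
    [[0.02,0,-0.02],0],
    [[0,0,0],0],
    [[0,0,0],0],
  ],
)

```text
t: 41.3
tool_pos: [0.5419, -0.1466, 0.1599]
ee_rot: [-0.088, 0.996, -0.001, 0.002]
wrist_force: [0.0, 0.6, -0.4]
opening: 0.0683
grasp_force: 0.0
```

```bash
cat >> h.py <<'E'
def redm(h):return cv2.inRange(h,(0,140,30),(8,255,200))|cv2.inRange(h,(172,140,30),(180,255,200))
def cam2(n,r=(-110,20,-175,20)):
    im=camera(n);h=cv2.cvtColor(im,cv2.COLOR_BGR2HSV)
    for nm,m in(("sun",redm(h)),("leaf",cv2.inRange(h,(60,60,15),(85,255,120)))):
        P=bed(onz(n,np.argwhere(m)[:,::-1],.032));P=P[(P[:,0]>r[0])&(P[:,0]<r[1])&(P[:,1]>r[2])&(P[:,1]<r[3])]
        if len(P)>10:
            q=cv2.minAreaRect(P[:,:2].astype(np.float32));print(n,nm,len(P),np.percentile(P,[1,99],axis=0)[:,:2].round(1).tolist(),np.round(q[1],1),round(q[2],1))
    return im
E
python3 - <<'E'
from h import *
print(bed(sense()["tool_pos"]).round(1))
for n in("scene","top","wrist"): cv2.imwrite(f"pics/{n}14.png",cam2(n))
E
```

```text
[[-119.1 -107.8  159.9]]
scene sun 349 [[-98.5, -172.5], [-28.4, -79.0]] [72.9 96.5] 0.7
scene leaf 199 [[-72.6, -54.7], [2.5, 2.3]] [58.3 75.8] 89.4
top sun 390 [[-97.0, -137.5], [-29.3, -82.0]] [69.7 57. ] 1.4
top leaf 163 [[-70.6, -61.8], [-2.7, -0.1]] [ 48.7 103.3] 50.2
wrist sun 3634 [[-98.9, -135.4], [-26.0, -75.7]] [74.  61.1] 0.3
wrist leaf 1017 [[-73.5, -55.4], [-17.1, 4.7]] [56.3 60.9] 0.2
```

The measurements from all three views put the sun block flat, face up and square at x −99..−26, y −136..−76. Next I'll push it home to the rear rail.

send_rows(
  plan=[
    [[0.005,0.002,0.01],0],
    [[0,0,0.02],0],
    [[0,0,0.02],0],
    [[0,0,0.02],0],
    [[0,0,0.02],0],
    [[0,0,0.02],0],
    [[0,0,0.015],0],
    [[0,0,0],0],
  ],
  jaw=1,
)

```text
t: 42.12
tool_pos: [0.5335, -0.144, 0.0284]
ee_rot: [-0.088, 0.996, 0.001, -0.003]
wrist_force: [-0.8, 0.9, -1.2]
opening: 0.0178
grasp_force: 0.0
```

send_rows(
  plan=[
    [[0,0,0],0],
    [[0,0,0.02],0],
    [[0,0,0.015],0],
    [[0,0,0.008],0],
    [[-0.004,0,0],0],
    [[-0.005,0,0],0],
    [[-0.005,0,0],0],
    [[-0.005,0,0],0],
  ],
)

```text
t: 42.78
tool_pos: [0.5562, -0.1418, -0.0094]
ee_rot: [-0.088, 0.996, -0.0, 0.001]
wrist_force: [-1.0, -0.6, 0.6]
opening: 0.0008
grasp_force: 0.4
```

send_rows(
  plan=[
    [[-0.004,0,0],0],
    [[-0.004,0,0],0],
    [[-0.003,0,0],0],
    [[-0.002,0,0],0],
    [[-0.001,0,0],0],
    [[0,0,0],0],
    [[0,0,0],0],
    [[0,0,0],0],
  ],
)

```text
t: 43.45
tool_pos: [0.5685, -0.1393, -0.0105]
ee_rot: [-0.088, 0.996, 0.0, -0.0]
wrist_force: [-0.3, 0.3, 0.3]
opening: 0.0005
grasp_force: 0.0
```

```bash
python3 - <<'E'
from h import *
print(bed(sense()["tool_pos"]).round(1),sense()["wrist_force"].round(1))
for n in("scene","top"): cv2.imwrite(f"pics/{n}15.png",cam2(n))
E
```

```text
[[ -91.7 -105.2  -10.5]] [-0.3  0.3  0.3]
scene sun 24 [[-67.8, -174.6], [-30.9, -108.3]] [25.4 68.2] 30.7
scene leaf 46 [[-72.6, -28.1], [-35.8, 2.7]] [47.4 25.1] 28.4
top leaf 114 [[-74.5, -153.7], [1.0, -0.8]] [ 83.2 163.9] 8.2
```

send_rows(
  plan=[
    [[-0.001,0,0],0],
    [[-0.001,0,0],0],
    [[-0.001,0,0],0],
    [[0,0,0],0],
    [[0,0,0],0],
    [[0,0,0],0],
    [[0,0,0],0],
    [[0,0,0],0],
  ],
)

```text
t: 44.22
tool_pos: [0.5695, -0.1386, -0.0108]
ee_rot: [-0.088, 0.996, 0.001, -0.002]
wrist_force: [-12.2, -2.7, 9.5]
opening: 0.0002
grasp_force: 6.3
```

send_rows(
  plan=[
    [[-0.001,0,0],0],
    [[-0.001,0,0],0],
    [[0,0,0],0],
    [[0,0,0],0],
    [[0,0,0],0],
    [[0,0,0],0],
    [[0,0,0],0],
    [[0,0,0],0],
  ],
)

```text
t: 44.88
tool_pos: [0.5695, -0.1383, -0.0111]
ee_rot: [-0.088, 0.996, 0.001, -0.004]
wrist_force: [-24.4, -6.4, 17.7]
opening: 0.0005
grasp_force: 12.6
```

send_rows(
  plan=[
    [[0.004,0,0],0],
    [[0.008,0,0],0],
    [[0,0,-0.02],0],
    [[0,0,-0.03],0],
    [[0,0,-0.035],0],
    [[0,0,-0.035],0],
    [[0,0,-0.025],0],
    [[0,0,0],0],
  ],
  jaw=0.1,
)

```text
t: 45.55
tool_pos: [0.5645, -0.1413, 0.1399]
ee_rot: [-0.088, 0.996, -0.001, 0.004]
wrist_force: [0.7, -0.9, 0.6]
opening: 0.0408
grasp_force: 0.0
```

```bash
python3 - <<'E'
from h import *
import pickle
print(bed(sense()["tool_pos"]).round(1),sense()["wrist_force"].round(1))
ims={}
for n in("scene","top","wrist"): ims[n]=cam2(n);cv2.imwrite(f"pics/{n}16.png",ims[n])
c=pickle.load(open("w7.pkl","rb"))
def red(im,x0,y0,x1,y1):
    m=cv2.inRange(cv2.cvtColor(im,cv2.COLOR_BGR2HSV),(0,170,70),(6,255,255))[y0:y1,x0:x1];return np.argwhere(m)[:,::-1]+[x0,y0]
k=red(cv2.imread("pics/w7.png"),440,115,500,165);print(k.min(0),k.max(0))
b=k[k[:,0]<k[:,0].min()+4].mean(0);t=k[k[:,0]>k[:,0].max()-6].mean(0)
print("base",bed(onz("wrist",[b],.028,c)).round(1),"top",bed(onz("wrist",[t],.063,c)).round(1))
for n,r in(("top",(390,220,412,245)),("scene",(375,270,400,295))):
    k=red(cv2.imread(f"pics/{n}0.png"),*r);print(n,len(k),bed(onz(n,[k.mean(0)],.046)).round(1))
E
```

```text
[[ -96.  -106.5  139.9]] [ 0.7 -0.9  0.6]
scene sun 331 [[-74.0, -172.6], [-2.9, -79.2]] [72.5 96.4] 0.4
scene leaf 202 [[-72.6, -55.5], [-2.0, 2.9]] [72.4 59.2] 1.1
top sun 357 [[-72.8, -136.3], [-2.0, -83.5]] [73.6 55.7] 0.4
top leaf 199 [[-70.6, -55.8], [-2.0, -1.4]] [72.4 58.2] 0.3
wrist sun 3614 [[-75.3, -135.3], [-9.7, -75.4]] [ 65.8 100.1] 0.3
wrist leaf 1558 [[-74.7, -53.6], [-37.8, 4.9]] [42.9 72. ] 0.2
[468 132] [481 147]
base [[ -51.8 -189.9   28. ]] top [[ -51.5 -182.    63. ]]
top 18 [[ -52.7 -182.5   46. ]]
scene 23 [[ -53.5 -178.4   46. ]]
```

send_rows(
  plan=[
    [[-0.008,-0.013,0],0],
    [[-0.013,-0.023,0],0],
    [[-0.013,-0.023,0],0],
    [[-0.0095,-0.0155,0.01],0],
    [[0,0,0.02],0],
    [[0,0,0.02],0],
    [[0,0,0.015],0],
    [[0,0,0],0],
  ],
)

```text
t: 46.37
tool_pos: [0.6148, -0.2052, 0.0649]
ee_rot: [-0.088, 0.996, 0.001, -0.003]
wrist_force: [-1.7, 0.6, -0.2]
opening: 0.041
grasp_force: 0.0
```

```bash
python3 - <<'E'
from h import *
print(bed(sense()["tool_pos"]).round(1))
c=get_calibration("wrist");im=camera("wrist");cv2.imwrite("pics/w17.png",im)
h=cv2.cvtColor(im,cv2.COLOR_BGR2HSV);N,l,st,ce=cv2.connectedComponentsWithStats(redm(h))
for i in range(1,N):
    if st[i,4]>80: print(st[i],bed(onz("wrist",[ce[i]],.06,c)).round(1))
E
```

```text
[[ -57.3 -178.    64.9]]
[  6 215  90  99 925] [[ -62.2 -337.6   60. ]]
[  4 223  65  34 352] [[ -75.  -361.1   60. ]]
[ 376  234   90   62 3727] [[ -65.2 -113.2   60. ]]
[306 252  20  35 590] [[ -57.4 -178.9   60. ]]
[ 12 271  63  20 148] [[ -48.1 -352.1   60. ]]
[404 278  29  21 347] [[ -46.5 -114.4   60. ]]
```

send_rows(
  plan=[
    [[0,0,0.01],0],
    [[0,0,0.015],0],
    [[0,0,0.015],0],
    [[0,0,0.008],0],
    [[0,0,0.002],0],
    [[0,0,0],0],
    [[0,0,0],0],
    [[0,0,0],0],
  ],
)

```text
t: 47.08
tool_pos: [0.6181, -0.2064, 0.0201]
ee_rot: [-0.088, 0.996, -0.0, 0.0]
wrist_force: [-0.2, -0.4, 1.5]
opening: 0.0411
grasp_force: 0.0
```

send_rows(
  plan=[
    [[0,0,0],0],
    [[0,0,0],0],
    [[0,0,0],0],
    [[0,0,0],0],
    [[0,0,0],0],
    [[0,0,0],0],
    [[0,0,0],0],
    [[0,0,0],0],
  ],
  jaw=1,
  squeeze=20,
)

```text
t: 47.75
tool_pos: [0.6177, -0.2063, 0.0197]
ee_rot: [-0.088, 0.996, -0.0, 0.0]
wrist_force: [-0.7, 0.2, 2.2]
opening: 0.0121
grasp_force: 20.0
```

send_rows(
  plan=[
    [[0,0.003,0],0],
    [[0,0.005,0],0],
    [[0,0.006,0],0],
    [[0,0.006,0],0],
    [[0,0.006,0],0],
    [[0,0.006,0],0],
    [[0,0.004,0],0],
    [[0,0.002,0],0],
  ],
)

```text
t: 48.42
tool_pos: [0.6114, -0.1688, 0.0197]
ee_rot: [-0.088, 0.996, -0.0, 0.001]
wrist_force: [2.0, -5.5, 0.4]
opening: 0.012
grasp_force: 20.0
```

send_rows(
  plan=[
    [[0,0.001,0],0],
    [[0,0.001,0],0],
    [[0,0,0],0],
    [[0,0,0],0],
    [[0,0,0],0],
    [[0,0,0],0],
    [[0,0,0],0],
    [[0,0,0],0],
  ],
)

```text
t: 49.08
tool_pos: [0.611, -0.167, 0.0197]
ee_rot: [-0.088, 0.996, -0.0, 0.0]
wrist_force: [3.4, -3.4, -0.3]
opening: 0.0123
grasp_force: 20.0
```

```bash
python3 - <<'E'
from h import *
print(bed(sense()["tool_pos"]).round(1), sense()["wrist_force"]@ey)
for n in("scene","top"): cam2(n,(-110,20,-150,20))
E
```

```text
[[ -54.5 -139.7   19.7]] -3.9147510811098067
scene sun 145 [[-74.4, -119.7], [-32.9, -61.3]] [60.9 44.2] 88.3
scene leaf 166 [[-72.6, -54.5], [-1.3, 2.1]] [58.  71.8] 88.4
top sun 321 [[-72.4, -148.8], [-7.2, -66.2]] [67.  84.6] 0.7
top leaf 239 [[-70.7, -57.2], [5.8, -0.3]] [91.3 58.8] 6.5
```

send_rows(
  plan=[
    [[0,0.001,0],0],
    [[0,0.001,0],0],
    [[0,0.001,0],0],
    [[0,0.001,0],0],
    [[0,0,0],0],
    [[0,0,0],0],
    [[0,0,0],0],
    [[0,0,0],0],
  ],
)

```text
t: 49.85
tool_pos: [0.6104, -0.163, 0.0197]
ee_rot: [-0.088, 0.996, -0.0, 0.0]
wrist_force: [4.2, -2.9, 1.0]
opening: 0.0119
grasp_force: 20.0
```

```bash
python3 - <<'E'
from h import *
print(bed(sense()["tool_pos"]).round(1), sense()["wrist_force"]@ey)
for n in("scene","top"): cam2(n,(-110,20,-150,20))
E
```

```text
[[ -54.5 -135.7   19.7]] -3.546934246964615
scene sun 143 [[-74.4, -115.9], [-31.4, -57.6]] [45.4 60.5] 1.1
scene leaf 160 [[-72.7, -52.3], [-1.0, 2.1]] [73.4 55. ] 0.5
top sun 321 [[-72.2, -145.9], [-7.5, -62.7]] [66.8 85.6] 1.3
top leaf 220 [[-70.4, -55.2], [11.4, 0.5]] [87.1 55.9] 6.8
```

send_rows(
  plan=[
    [[0,0.001,0],0],
    [[0,0.0005,0],0],
    [[0,0,0],0],
    [[0,0,0],0],
    [[0,0,0],0],
    [[0,0,0],0],
    [[0,0,0],0],
    [[0,0,0],0],
  ],
)

```text
t: 50.62
tool_pos: [0.6102, -0.1618, 0.0197]
ee_rot: [-0.088, 0.996, -0.0, 0.001]
wrist_force: [3.2, -5.3, -0.3]
opening: 0.0116
grasp_force: 20.0
```

send_rows(
  plan=[
    [[0,0.001,0],0],
    [[0,0,0],0],
    [[0,0,0],0],
    [[0,0,0],0],
    [[0,0,0],0],
    [[0,0,0],0],
    [[0,0,0],0],
    [[0,0,0],0],
  ],
)

```text
t: 51.28
tool_pos: [0.61, -0.161, 0.0197]
ee_rot: [-0.088, 0.996, -0.0, 0.001]
wrist_force: [5.0, -6.9, -1.5]
opening: 0.0121
grasp_force: 20.0
```

send_rows(
  plan=[
    [[0,0.001,0],0],
    [[0,0,0],0],
    [[0,0,0],0],
    [[0,0,0],0],
    [[0,0,0],0],
    [[0,0,0],0],
    [[0,0,0],0],
    [[0,0,0],0],
  ],
)

```text
t: 51.95
tool_pos: [0.6099, -0.1602, 0.0197]
ee_rot: [-0.088, 0.996, -0.001, 0.001]
wrist_force: [4.8, -9.1, -2.2]
opening: 0.012
grasp_force: 20.0
```

```bash
python3 - <<'E'
from h import *
print(bed(sense()["tool_pos"]).round(1), sense()["wrist_force"]@ey)
for n in("scene","top"): cv2.imwrite(f"pics/{n}18.png",cam2(n,(-110,20,-150,20)))
E
```

```text
[[ -54.4 -132.8   19.7]] -9.805331689203342
scene sun 135 [[-74.4, -116.0], [-30.0, -57.3]] [47.1 59.6] 1.1
scene leaf 164 [[-72.6, -52.0], [-1.9, 2.4]] [55.2 72. ] 89.4
top sun 304 [[-72.2, -142.8], [-7.5, -61.6]] [67.5 82.9] 0.2
top leaf 212 [[-70.6, -54.6], [13.4, 1.2]] [93.1 55.6] 4.4
```

send_rows(
  plan=[
    [[0,0.0007,0],0],
    [[0,0,0],0],
    [[0,0,0],0],
    [[0,0,0],0],
    [[0,0,0],0],
    [[0,0,0],0],
    [[0,0,0],0],
    [[0,0,0],0],
  ],
)

```text
t: 52.72
tool_pos: [0.6099, -0.1597, 0.0197]
ee_rot: [-0.088, 0.996, -0.001, 0.001]
wrist_force: [5.2, -10.7, -2.5]
opening: 0.0117
grasp_force: 20.0
```

send_rows(
  plan=[
    [[0,0,0],0],
    [[0,0,0],0],
    [[0,0,0],0],
    [[0,0,0],0],
    [[0,0,0],0],
    [[0,0,0],0],
    [[0,0,-0.01],0],
    [[0,0,-0.02],0],
  ],
  jaw=0.3,
)

```text
t: 53.38
tool_pos: [0.6077, -0.1583, 0.0484]
ee_rot: [-0.088, 0.996, 0.001, -0.002]
wrist_force: [-0.6, 0.4, 0.4]
opening: 0.032
grasp_force: 0.0
```

send_rows(
  plan=[
    [[0,0,-0.03],0],
    [[0,0,-0.035],0],
    [[0,0,-0.03],0],
    [[0.03,0,-0.02],0],
    [[0.035,0,0],0],
    [[0.03,0,0],0],
    [[0.015,0,0],0],
    [[0,0,0],0],
  ],
)

```text
t: 54.05
tool_pos: [0.4982, -0.1781, 0.1652]
ee_rot: [-0.087, 0.996, 0.0, -0.0]
wrist_force: [-0.2, -0.0, -0.5]
opening: 0.0319
grasp_force: 0.0
```

```bash
python3 - <<'E'
from h import *
s=sense();print(s["t"],bed(s["tool_pos"]).round(1), s["wrist_force"].round(1))
for n in("scene","top","wrist"): 
    im=cam2(n,(-110,20,-128,20));cv2.imwrite(f"pics/{n}19.png",im)
    h=cv2.cvtColor(im,cv2.COLOR_BGR2HSV)
    for z in (.046,):
        P=bed(onz(n,np.argwhere(redm(h))[:,::-1],z));P=P[(abs(P[:,0]+53)<14)&(P[:,1]<-120)&(P[:,1]>-160)];print("knob",n,len(P),P.mean(0).round(1))
c=get_calibration("wrist");h=cv2.cvtColor(im,cv2.COLOR_BGR2HSV)
q=proj("wrist",[bo+x*ex+y*ey+[0,0,.032] for x,y in((-.035,-.056),(-.001,-.085),(-.035,-.118))],c).round().astype(int);print(q.tolist())
E
```

```text
54.05 [[-167.5 -131.5  165.2]] [-0.2 -0.  -0.5]
scene sun 215 [[-74.6, -125.8], [-2.9, -63.9]] [63.3 73. ] 86.3
scene leaf 24 [[-72.9, -35.2], [-56.6, -14.2]] [25.  12.8] 49.0
knob scene 33 [ -54.9 -130.    46. ]
top sun 33 [[-73.9, -91.1], [-63.0, -61.2]] [10.1 29.7] 12.1
knob top 6 [ -56.4 -135.8   46. ]
wrist sun 578 [[-72.9, -117.1], [0.9, -89.4]] [75.  28.8] 0.8
knob wrist 12 [ -65.7 -132.7   46. ]
[[388, 340], [360, 367], [331, 340]]
```

send_rows(
  plan=[
    [[0,0.02,-0.01],0],
    [[0,0.035,-0.01],0],
    [[0,0.035,-0.01],0],
    [[0,0.035,-0.01],0],
    [[0,0.035,0],0],
    [[0,0.035,0],0],
    [[0,0.035,0],0],
    [[0,0.02,0],0],
  ],
)

```text
t: 54.87
tool_pos: [0.4572, 0.0712, 0.205]
ee_rot: [-0.089, 0.996, 0.0, 0.0]
wrist_force: [0.6, 1.0, 0.2]
opening: 0.0322
grasp_force: 0.0
```

```bash
python3 - <<'E'
from h import *
for n in("scene","top"): 
    im=cam2(n,(-110,20,-128,20));cv2.imwrite(f"pics/{n}20.png",im)
    h=cv2.cvtColor(im,cv2.COLOR_BGR2HSV)
    P=bed(onz(n,np.argwhere(redm(h))[:,::-1],.046));P=P[(abs(P[:,0]+53)<14)&(P[:,1]<-124)&(P[:,1]>-160)];print("knob",n,len(P),P.mean(0).round(1))
    m=cv2.inRange(h,(20,150,150),(35,255,255));P=bed(onz(n,np.argwhere(m)[:,::-1],.03));P=P[(abs(P[:,0])<14)&(abs(P[:,1]+60)<70)];print("yellow",len(P))
    q=proj(n,[bo-.04*ex-.056*ey+[0,0,.032]])[0].astype(int);print([h[q[1],u].tolist() for u in range(q[0]-6,q[0]+7)])
E
```

```text
scene sun 330 [[-75.0, -124.7], [-3.3, -57.8]] [70.6 73.1] 89.4
scene leaf 188 [[-72.6, -52.2], [-2.1, 2.4]] [55.2 71.5] 89.4
knob scene 25 [ -54.6 -132.7   46. ]
yellow 0
[[69, 154, 68], [69, 146, 70], [68, 148, 69], [68, 154, 68], [68, 152, 67], [64, 125, 63], [40, 111, 55], [14, 159, 77], [6, 190, 98], [3, 191, 115], [3, 174, 120], [2, 195, 111], [3, 209, 116]]
top sun 396 [[-73.5, -118.3], [-3.2, -62.1]] [58.4 72.6] 88.7
top leaf 214 [[-70.4, -55.4], [-2.2, -1.1]] [54.9 69.4] 89.6
knob top 25 [ -52.  -136.6   46. ]
yellow 0
[[60, 78, 114], [58, 75, 115], [54, 81, 117], [58, 77, 116], [62, 87, 106], [65, 125, 94], [60, 111, 87], [25, 137, 80], [8, 201, 123], [5, 230, 145], [4, 243, 150], [3, 215, 152], [3, 199, 155]]
```

The scene and top measurements show green meeting red with no wood gap between, and the knob at y≈−133. I'll give one gentle nudge on the sun's foot to confirm it's home at the rear rail.

send_rows(
  plan=[
    [[-0.005,-0.02,0],0],
    [[-0.008,-0.032,0],0],
    [[-0.008,-0.032,0],0],
    [[-0.008,-0.032,0.01],0],
    [[-0.008,-0.032,0.02],0],
    [[-0.008,-0.032,0.025],0],
    [[-0.007,-0.028,0.025],0],
    [[0,0,0.025],0],
  ],
  jaw=1,
)

```text
t: 55.63
tool_pos: [0.5477, -0.1321, 0.0987]
ee_rot: [-0.087, 0.996, -0.001, 0.001]
wrist_force: [-0.1, 0.3, -0.1]
opening: 0.0006
grasp_force: 0.0
```

send_rows(
  plan=[
    [[0,0,0.03],0],
    [[0,0,0.03],0],
    [[0,0,0.025],0],
    [[0,0,0.015],0],
    [[0,0,0.006],0],
    [[0,0,0],0],
    [[0,0,0],0],
    [[0,0,0],0],
  ],
)

```text
t: 56.3
tool_pos: [0.5458, -0.1279, -0.0053]
ee_rot: [-0.088, 0.996, -0.0, 0.001]
wrist_force: [-0.6, -0.5, 1.1]
opening: 0.0003
grasp_force: 0.0
```

```bash
python3 - <<'E'
from h import *
s=sense();print(bed(s["tool_pos"]).round(1),s["wrist_force"].round(1));gobed(-94,-87,-.008)
E
```

```text
[[-112.1  -90.1   -5.3]] [-0.6 -0.5  1.1]
t 56.3 p [ 0.5458 -0.1279 -0.0053] psi 100.1 F [-0.6 -0.5  1.1] | shift mm [-18.2   3.1   2.7] roll 0 shift after roll [-18.2   3.1   2.7]
```

send_rows(
  plan=[
    [[-0.005,0.002,0.001],0],
    [[-0.005,0.001,0.001],0],
    [[-0.004,0,0],0],
    [[-0.003,0,0],0],
    [[-0.002,0,0],0],
    [[0,0,0],0],
    [[0,0,0],0],
    [[0,0,0],0],
  ],
)

```text
t: 56.97
tool_pos: [0.5627, -0.1213, -0.0085]
ee_rot: [-0.088, 0.996, 0.0, -0.0]
wrist_force: [-0.2, -1.0, -0.2]
opening: 0.0007
grasp_force: 0.0
```

send_rows(
  plan=[
    [[-0.001,0,0],0],
    [[-0.0005,0,0],0],
    [[0,0,0],0],
    [[0,0,0],0],
    [[0,0,0],0],
    [[0,0,0],0],
    [[0,0,0],0],
    [[0,0,0],0],
  ],
)

```text
t: 57.63
tool_pos: [0.5644, -0.121, -0.0085]
ee_rot: [-0.088, 0.996, 0.0, -0.0]
wrist_force: [-0.4, -0.6, -0.2]
opening: 0.0003
grasp_force: 0.0
```

send_rows(
  plan=[
    [[-0.001,0,0],0],
    [[0,0,0],0],
    [[0,0,0],0],
    [[0,0,0],0],
    [[0,0,0],0],
    [[0,0,0],0],
    [[0,0,0],0],
    [[0,0,0],0],
  ],
)

```text
t: 58.3
tool_pos: [0.5654, -0.1208, -0.0085]
ee_rot: [-0.088, 0.996, 0.0, -0.0]
wrist_force: [0.4, 0.1, 0.7]
opening: 0.0003
grasp_force: 0.0
```

send_rows(
  plan=[
    [[-0.001,0,0],0],
    [[0,0,0],0],
    [[0,0,0],0],
    [[0,0,0],0],
    [[0,0,0],0],
    [[0,0,0],0],
    [[0,0,0],0],
    [[0,0,0],0],
  ],
)

```text
t: 58.97
tool_pos: [0.5664, -0.1207, -0.0084]
ee_rot: [-0.088, 0.996, -0.0, 0.0]
wrist_force: [0.9, -0.5, -0.3]
opening: 0.0002
grasp_force: 0.1
```

send_rows(
  plan=[
    [[-0.001,0,0],0],
    [[0,0,0],0],
    [[0,0,0],0],
    [[0,0,0],0],
    [[0,0,0],0],
    [[0,0,0],0],
    [[0,0,0],0],
    [[0,0,0],0],
  ],
)

```text
t: 59.63
tool_pos: [0.5665, -0.1205, -0.0086]
ee_rot: [-0.088, 0.996, 0.0, -0.001]
wrist_force: [-5.4, -2.4, 4.1]
opening: 0.0001
grasp_force: 3.0
```

Stiff stop within 0.1 mm, so the sun is home. I'll retreat and hand in.

send_rows(
  plan=[
    [[0.005,0,0],0],
    [[0.01,0,0],0],
    [[0,0,-0.02],0],
    [[0,0,-0.03],0],
    [[0,0.02,-0.03],0],
    [[0,0.03,-0.03],0],
    [[0,0.035,-0.03],0],
    [[0,0.035,-0.02],0],
  ],
)

```text
t: 60.3
tool_pos: [0.5319, -0.0083, 0.1503]
ee_rot: [-0.087, 0.996, -0.0, 0.001]
wrist_force: [1.4, 0.8, 0.7]
opening: 0.0006
grasp_force: 0.0
```

send_rows(
  plan=[
    [[0,0.035,0],0],
    [[0,0.03,0],0],
    [[0,0.02,0],0],
    [[0,0,0],0],
    [[0,0,0],0],
    [[0,0,0],0],
    [[0,0,0],0],
    [[0,0,0],0],
  ],
)

```text
t: 60.97
tool_pos: [0.5174, 0.074, 0.148]
ee_rot: [-0.087, 0.996, -0.0, -0.0]
wrist_force: [-0.2, -0.4, -0.6]
opening: 0.0005
grasp_force: 0.0
```

```bash
python3 - <<'E'
from h import *
for n in("scene","top"): cam2(n,(-110,20,-128,20))
print(sense()["t"],hand_in())
E
```

```text
scene sun 327 [[-74.6, -124.7], [-3.3, -57.8]] [70.6 73. ] 89.4
scene leaf 188 [[-72.8, -52.2], [-1.8, 2.4]] [55.2 71.9] 89.4
top sun 392 [[-73.3, -118.3], [-3.7, -62.1]] [58.4 71.7] 88.7
top leaf 212 [[-70.4, -55.5], [-2.2, -0.7]] [55.3 69.2] 88.7
the job is handed in; nothing more can be done
61.0667 None
```

Handed in at 61 s: both blocks lie face up with their striped edges home on the rear rail, the leaf also against the left rail and the sun beside it with no visible gap. The clamp was pressed on the sun with about 6 N (estimated from wrist force) and released; it was not re-measured afterwards, and no score came back.

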